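Make up a cutter stack on a shaper spindle

ROBOT

A 6-joint arm with a two-finger parallel gripper is mounted at the origin on the work surface. World frame = base frame: x ahead of the robot, y to its left, z up, the work surface at z = 0. Lengths are in m, angles in rad, forces in N, time in s.
With the tool pointing down it reaches from about 0.225 to 0.875 m from the base axis. Payload 3.4 kg.
Tool frame: the origin (TCP) lies midway between the tips of the shut fingers; the grasp point (between the pads) lies 19 mm behind it (manip.pinch_z is the distance from the TCP to the grasp point, in m); z points along the fingers, y is the line along which they close (so a half turn about z gives the same grasp; the last joint's range is limited). The gripper opens to 85 mm and grips with 20 to 120 N. Pads are 22 mm wide; open, the fingers measure 114 mm over their backs; the gripper's body (76 mm by 85 mm) begins 54 mm behind the grasp point. The pads swing forward as they close: fully open they stand 13 mm farther back than shut.
Start: joints at [-1.333, 0.276, 1.505, -0, 1.361, -0.121], TCP at [0.202, -0.538, 0.231] pointing down, gripper open.
Joint ranges: [-2.89, 2.89], [-0.75, 2.08], [0.22, 2.7], [-1.18, 4.32], [0.11, 2.71], [-2.7, 2.7]. Speed limits (rad/s): [2.57, 2.57, 3.14, 3.14, 3.14, 3.14].

INTERFACE

Orientations are given as a unit quaternion [w, x, y, z].
In Python, from rig import manip gives the robot as it stands.
- The arm moves only by the tool carry_out, never from a script. Its arguments are lists of equal length, an entry for each row: "delta_pos": the shift along the tool's x, y, z scaled (see below), a list of three; "turn": the turn, a rotation vector about the tool's x, y, z scaled (see below), a list of three; "claw": the closure, from -1 (fully open) to 1 (shut). A call has 1 to 12 rows; each row is the pose to reach, as a shift and turn from the pose commanded when the call began, along the tool's axes at that moment; what a row does not reach only later rows make up. The controller multiplies each number of a shift by 400 mm and each number of a turn by 30 degrees. A row lasts 1/10 s, in which the tool goes at most 50 mm and 8.59 degrees, less where a joint would pass 70% of its speed; a pose out of reach is approached as far as the arm can. A call with a number of a shift or a turn outside -1 to 1 is refused whole. A call with a gripper value outside its range is refused whole. The fingers move at their own pace and stop on an object; "force" is the grip in N (left out, the last holds). Time passes only in rows, so rows that repeat a pose let the fingers close. It gives the time, the measured TCP pose, the force, the opening and the grip force at its end, in the units of the state.
- manip.get_state(): the state, without advancing time (a new reading comes with each control period).
- manip.get_image(name): name is "scene" or "top" or "wrist"; returns a dict with "image" (420x560x3 uint8, red, green, blue), "z_map" (420x560 float32, m along the optical axis (not along the pixel's ray), 0 where there is no reading), "fx", "fy", "cx", "cy" (pixels), "world_to_cam" (4x4, takes a point from world to camera coordinates). Camera axes: x right, y down, z forward; pixel columns grow to the right and rows downward; lengths in m; the calibration is good to about 2 mm. A picture is of the moment at which its call begins.
- manip.sign_off(): hands the job in; it is judged then, once.
Trained networks look in the newest picture that a camera, given by its name, has taken for a name from the list of things; names that differ only in an ending like _2 or _b are one class to them, and where a whole thing is asked for, a point or a joint stands for the part that bears it (a point fixed in the world has none). Each returns a list of dicts, best first, with "score" (0 to 1); they miss things now and then, are a little off and sometimes report something else, mostly with a low value. They report only what shows in the picture. A call takes as long as a camera call. They do not tell look-alikes from the thing itself.
- manip.spot_in(camera, query): "point" ([x, y, z] in m, in world coordinates, good to about 4 mm: the middle of the surface that is visible of it).
- manip.place_of(camera, query): "point" ([x, y, z] in m, in world coordinates, good to about 4 mm: a listed point, or the origin of a listed thing).
The state is a dict: "clock": time; "qpos": joint angles; "qd": joint speeds; "effort": joint torques, N m; "position": TCP position; "ee_rot": TCP orientation; "contact_force": force on the tool from outside, world axes, zero at the start; "moment": the same for the moment, N m; "width": finger opening in m; "gripper_force": force on a finger pad.
Only numpy, scipy, OpenCV 4.12 (cv2) and the standard library are available. Lean on these libraries where they do the work, as an engineer would, in place of code of your own. Each camera call takes 0.05 s, during which the arm holds its last target. There are 200 camera calls.

TASK

Make up the shaper spindle in the bench stand: dip the tip of the oil brush in the oil pot, then hold its bristles against the side of the bare spindle shaft for a couple of seconds to oil it. Then slide the cutter head, hub upwards, fully home on the spindle's flange, and after it every spacer collar that is laid out, in any order, each sliding down until it lies flat on what is below; the oil brush goes back to lie in its tray. Do not tip the oil pot over, and leave the bowl, the chuck, the gouge and the oil bottle where they are.

Things in the scene. Friction and masses are not known exactly. Their poses are not given: they have to be found in the camera images.
- stand: green cast setting stand, bolted to the bench: round foot 120 mm across and 14 mm high, column 60 mm across, steel flange 64 mm across whose top is 48 mm above the bench, and on it the upright bright spindle shaft, 30 mm in diameter from 48 to 140 mm above the bench, then tapering to a 21 mm threaded end whose top is 152 mm above the bench. Origin: on the axis at bench height; z up.
- spindle_seat (a point): centre of the top face of the spindle's flange (48 mm above the bench), where the cutter head sits; z up along the spindle
- spindle_top (a point): top of the threaded end of the spindle, on its axis, 152 mm above the bench
- cutter: blue cutter head lying flat on the bench, hub up: disc 90 mm in diameter and 18 mm thick with two knives, and on top of it a bare metal hub 50 mm in diameter and 18 mm high (36 mm high in all); through bore 33 mm; about 0.34 kg. Take it by the hub. Origin: centre of its underside, on the bore axis; z up through the hub.
- collar1: spacer collar, a plain steel-grey ring lying flat on the black mat: 60 mm outer diameter, 33 mm bore, 14 mm high, about 0.2 kg; may be absent. Origin: centre of its underside; z along the bore, up.
- collar2: spacer collar, a plain brass-yellow ring lying flat on the black mat: 60 mm outer diameter, 33 mm bore, 14 mm high, about 0.2 kg; may be absent. Origin: centre of its underside; z along the bore, up.
- collar3: spacer collar, a plain pale aluminium-coloured ring lying flat on the black mat: 60 mm outer diameter, 33 mm bore, 14 mm high, about 0.2 kg; may be absent. Origin: centre of its underside; z along the bore, up.
- collar4: spacer collar, a plain copper-red ring lying flat on the black mat: 60 mm outer diameter, 33 mm bore, 14 mm high, about 0.2 kg; may be absent. Origin: centre of its underside; z along the bore, up.
- brush: flat oil brush 200 mm long, lying in the tray: red handle 20 mm wide and 14 mm thick, steel ferrule, brown bristles 45 mm long. The bristles are soft beyond 16 mm past the ferrule (they give way, no contact force). About 70 g, balanced near the grip point. Origin: underside of the handle below the grip point; x points along the brush to the bristle tip, z up when lying.
- brush_grip (a point): grip point of the brush, in the middle of its 14 mm thickness (7 mm above its underside), where the handle is 20 mm wide across y; the handle runs on for 85 mm behind it and 47 mm ahead
- brush_tip (a point): end of the bristles, 115 mm ahead of the grip point along the brush's x
- tray: shallow steel drip tray, fixed to the bench, 260 mm (its x) by 140 mm (its y): floor 3 mm thick, lip 3 mm thick and 6 mm above the bench. Origin: centre of the underside. The brush starts in it, along the tray's x.
- oil_pot: open round yellow oil pot, 84 mm across and 50 mm high, mouth 78 mm across inside, inner floor 5 mm above its underside; loose, 0.35 kg. The oil is not modelled: dip the bristle tip at least 15 mm below the rim, short of the floor. Origin: centre of the underside.
- pot_rim (a point): centre of the pot's mouth, level with the rim, 50 mm above the bench
- mat: black rubber mat 280 by 280 mm, 2 mm thick, fixed to the bench, on which the collars are laid out; origin: centre of the underside
- bowl: turned wooden bowl 124 mm across, 50 mm high, a bystander; origin: centre of the underside
- chuck: dark steel lathe chuck 92 mm across, 64 mm high, a bystander; origin: centre of the underside
- gouge: turning gouge lying on the bench, 350 mm long along its y with a dark handle, 30 mm high, a bystander; origin: below the butt end of the handle; y points to the blade
- oil_bottle: yellow oil bottle 60 mm across, 140 mm high, standing, a bystander; origin: centre of the underside
Mind the look-alikes: they are no part of the job. There is more than one size of the cutter; the job needs the largest. Of the things that look like the collar4, take the one that is nearest to the robot's base at the start.

How it is judged:
On the way, in this order (a step that is already met when the one before it is completed fails the run):
1. the brush tip is dipped in the oil pot, at least 12 mm below its rim (horizontal distance between brush_tip and pot_rim below 0.04 m and z of brush_tip in the frame of oil_pot between 0 and 0.038 m), for 0.2 s.
2. the brush tip is held at the bare spindle shaft (within 20 mm of its surface, between the flange and the top) for 1 s (horizontal distance between brush_tip and spindle_seat below 0.035 m and z of brush_tip in the frame of stand between 0.05 and 0.15 m and horizontal distance between cutter and spindle_seat above 0.06 m), for 1 s.
3. the cutter head is seated on the spindle's flange, hub up (horizontal distance between cutter and spindle_seat below 0.004 m and z of cutter in the frame of stand between 0.044 and 0.052 m and angle between cutter's own z axis and vertical below 0.06 rad), for 0.3 s.
At the end, for the whole second after the job is handed in: Cutter head hub up on the flange and all collars laid out above it on the spindle, each within 4 mm of centred and fully down, level within 0.06 rad; brush lying in the tray, grip point within 60 mm along and 55 mm across of its middle; pot upright; all at rest (all of step 3 and linear speed of each of cutter, collar1, collar2, collar3, collar4, brush below 0.02 m/s and horizontal distance between each of collar1, collar2, collar3, collar4 and spindle_seat below 0.004 m and angle between each of collar1, collar2, collar3, collar4's own z axis and vertical below 0.06 rad and (z of collar1 in the frame of stand between 0.08 and 0.088 m or z of collar1 in the frame of stand between 0.094 and 0.102 m or z of collar1 in the frame of stand between 0.108 and 0.116 m or z of collar1 in the frame of stand between 0.122 and 0.13 m) and (z of collar2 in the frame of stand between 0.08 and 0.088 m or z of collar2 in the frame of stand between 0.094 and 0.102 m or z of collar2 in the frame of stand between 0.108 and 0.116 m or z of collar2 in the frame of stand between 0.122 and 0.13 m) and (z of collar3 in the frame of stand between 0.08 and 0.088 m or z of collar3 in the frame of stand between 0.094 and 0.102 m or z of collar3 in the frame of stand between 0.108 and 0.116 m or z of collar3 in the frame of stand between 0.122 and 0.13 m) and (z of collar4 in the frame of stand between 0.08 and 0.088 m or z of collar4 in the frame of stand between 0.094 and 0.102 m or z of collar4 in the frame of stand between 0.108 and 0.116 m or z of collar4 in the frame of stand between 0.122 and 0.13 m) and x of brush_grip in the frame of tray between -0.06 and 0.06 m and y of brush_grip in the frame of tray between -0.055 and 0.055 m and z of brush_grip in the frame of tray below 0.022 m and z of brush_tip in the frame of tray below 0.03 m and angle between oil_pot's own z axis and vertical below 0.1 rad); the robot touches nothing.
It fails at once if the oil pot is tipped by more than 0.4 rad (angle between oil_pot's own z axis and vertical above 0.4 rad).
It fails at once if the bowl is moved by more than 50 mm (distance of bowl from where it was at the start of the episode above 0.05 m).
It fails at once if the chuck is moved by more than 50 mm (distance of chuck from where it was at the start of the episode above 0.05 m).
It fails at once if the gouge is moved by more than 50 mm (distance of gouge from where it was at the start of the episode above 0.05 m).
It fails at once if the oil bottle is moved by more than 50 mm (distance of oil_bottle from where it was at the start of the episode above 0.05 m).
Of collar1, collar2, collar3, collar4 only 2 to 4 are there at a start; the rules pass over those that are not, and their reading is None.
At some moment in a run one of cutter, collar1, collar2, collar3, collar4 may be knocked a few centimetres aside while the robot is not near it.
It also fails if it takes over 210 s, if anything falls off the work surface, if the arm or the gripper's body presses on something with over 40 N, if the wrist force passes 120 N, or if a joint passes its speed limit or range.

## Working session

There is one attempt and no reset: what is moved stays moved. The work goes in short steps, Python scripts to look and compute and a tool call to move; the robot and the scene stay as the last step left them, time stands still between calls to the robot, and variables do not carry over. Pictures are saved under pics/ and viewed, at most 14 in all, crops included, and the job is handed in when it is done.

Besides the shell and the picture viewer there is one more tool, called after "Call:" as name(argument=value, ...), one argument or row to a line, values as JSON. carry_out: Moves the arm, as the interface text tells. Shifts and turns lie within -1 to 1; 1 stands for 400 mm of shift or 30 degrees of turn. Its arguments: {"type":"object","properties":{"delta_pos":{"type":"array","items":{"type":"array","items":{"type":"number","minimum":-1,"maximum":1}}},"turn":{"type":"array","items":{"type":"array","items":{"type":"number","minimum":-1,"maximum":1}}},"claw":{"type":"array","items":{"type":"number"}},"force":{"type":"number"}},"required":["delta_pos","turn","claw"]}

```bash
mkdir -p pics; ls
cat > h.py <<'E'
import numpy as np, cv2
from rig import manip
from scipy.spatial.transform import Rotation as R
def shot(cam,name=None):
    d=manip.get_image(cam)
    if name: cv2.imwrite('pics/'+name,cv2.cvtColor(d['image'],cv2.COLOR_RGB2BGR))
    return d
def cloud(d):
    z=d['z_map'];v,u=np.indices(z.shape)
    p=np.stack([(u-d['cx'])*z/d['fx'],(v-d['cy'])*z/d['fy'],z,np.ones_like(z)],-1)
    w=p@np.linalg.inv(d['world_to_cam']).T
    w[z==0]=np.nan
    return w[...,:3]
def pix(d,p):
    c=d['world_to_cam']@np.r_[p,1]; return (round(d['fx']*c[0]/c[2]+d['cx']),round(d['fy']*c[1]/c[2]+d['cy']))
def rot():
    s=manip.get_state();w,x,y,z=s['ee_rot'];return R.from_quat([x,y,z,w]),np.array(s['position'])
def rel(target,yaw=None):
    """shift units in tool axes to a world TCP target"""
    r,p=rot(); return np.round(r.inv().apply(np.array(target)-p)/0.4,4)
E
python3 - <<'E'
from h import *
for c in ('top','scene'):
    d=shot(c,c+'0.png')
    for q in ['stand','cutter','collar1','collar2','collar3','collar4','brush_grip','brush_tip','tray','oil_pot','mat','bowl','chuck','gouge','oil_bottle']:
        print(c,q,[(np.round(o['point'],3).tolist(),round(o['score'],2),pix(d,o['point'])) for o in manip.place_of(c,q)])
s=manip.get_state();print(s)
E
```

```text
pics
top stand [([0.549, -0.031, -0.001], 0.62, (312, 198))]
top cutter [([0.661, 0.152, -0.002], 0.88, (252, 161)), ([0.383, -0.015, -0.003], 0.7, (306, 253)), ([0.507, 0.513, 0.001], 0.61, (131, 209)), ([0.77, 0.122, -0.002], 0.59, (263, 126))]
top collar1 [([0.45, -0.239, 0.002], 0.8, (380, 232)), ([0.72, -0.415, -0.003], 0.73, (438, 145)), ([0.555, -0.347, 0.004], 0.65, (417, 198)), ([0.733, -0.319, 0.002], 0.63, (407, 140)), ([0.506, 0.339, 0.002], 0.58, (189, 210)), ([0.575, -0.248, 0.003], 0.57, (384, 191)), ([0.455, -0.356, 0.001], 0.56, (420, 231)), ([0.509, -0.299, -0.002], 0.54, (400, 213))]
top collar2 [([0.45, -0.239, 0.002], 0.8, (380, 232)), ([0.72, -0.415, -0.003], 0.73, (438, 145)), ([0.555, -0.347, 0.004], 0.65, (417, 198)), ([0.733, -0.319, 0.002], 0.63, (407, 140)), ([0.506, 0.339, 0.002], 0.58, (189, 210)), ([0.575, -0.248, 0.003], 0.57, (384, 191)), ([0.455, -0.356, 0.001], 0.56, (420, 231)), ([0.509, -0.299, -0.002], 0.54, (400, 213))]
top collar3 [([0.45, -0.239, 0.002], 0.8, (380, 232)), ([0.72, -0.415, -0.003], 0.73, (438, 145)), ([0.555, -0.347, 0.004], 0.6
[... 3287 characters left out ...]
.6, 'qpos': array([-1.33301935e+00,  2.75885948e-01,  1.50490296e+00, -7.84462987e-06,
        1.36071528e+00, -1.20985980e-01]), 'qd': array([ 9.70546383e-04,  6.84959638e-04, -1.40576392e-03, -7.68959365e-05,
       -1.90720506e-03,  7.59942821e-04]), 'effort': array([ 3.36507546e-04, -4.16654134e+01, -2.46095341e+01, -1.69927262e-04,
        3.43260490e-04, -1.03085796e-05]), 'position': array([ 0.20189741, -0.5384145 ,  0.23133485]), 'ee_rot': array([ 4.43781648e-05,  9.83954092e-01,  1.78421814e-01, -1.24823039e-06]), 'contact_force': array([0.10121989, 0.86687852, 0.25003639]), 'moment': array([-0.06374569, -0.00869149,  0.03574817]), 'gripper_force': 0.0, 'width': 0.08522599976604521}
```

Run:
```python
import cv2,numpy as np
t=cv2.imread('pics/top0.png')[110:290,100:460]
cv2.imwrite('pics/topc.png',cv2.resize(t,(800,400),interpolation=cv2.INTER_CUBIC))
from h import *
d=shot('top');w=cloud(d)
# size of cutters by height bands, from depth; spindle etc
for n,(x,y) in dict(A=(.655,.151),B=(.384,-.015),C=(.506,.513)).items():
    m=(np.hypot(w[...,0]-x,w[...,1]-y)<.08)
    for lo,hi in((.008,.025),(.025,.05)):
        k=m&(w[...,2]>lo)&(w[...,2]<hi); q=w[k]
        if len(q): print(n,lo,len(q),q.min(0).round(3),q.max(0).round(3),np.median(q[:,2]).round(3))
for (x,y) in [(.45,-.24),(.718,-.416),(.558,-.347),(.735,-.318),(.574,-.247),(.455,-.356)]:
    k=(np.hypot(w[...,0]-x,w[...,1]-y)<.045)&(w[...,2]>.008);q=w[k]
    print(x,y,len(q),q.min(0).round(3),q.max(0).round(3),np.median(d['image'][k],0),np.hypot(x,y).round(3))
k=(np.hypot(w[...,0]-.55,w[...,1]+.032)<.03)&(w[...,2]>.13);q=w[k];print('spindle',q.min(0).round(3),q.max(0).round(3))
```

```text
A 0.008 491 [0.585 0.077 0.008] [0.731 0.212 0.024] 0.017
A 0.025 149 [0.619 0.118 0.025] [0.7   0.196 0.046] 0.034
B 0.008 272 [ 0.313 -0.081  0.008] [0.462 0.062 0.025] 0.013
B 0.025 29 [ 0.369 -0.029  0.025] [0.399 0.    0.034] 0.027
C 0.008 285 [0.454 0.434 0.008] [0.569 0.584 0.025] 0.013
C 0.025 24 [0.489 0.496 0.025] [0.518 0.53  0.033] 0.027
0.45 -0.24 231 [ 0.406 -0.268  0.008] [ 0.49  -0.208  0.025] [178. 144.  73.] 0.51
0.718 -0.416 200 [ 0.688 -0.442  0.008] [ 0.749 -0.378  0.024] [171. 102.  71.] 0.83
0.558 -0.347 236 [ 0.522 -0.389  0.008] [ 0.591 -0.305  0.024] [161.5 162.5 165.5] 0.657
0.735 -0.318 208 [ 0.704 -0.363  0.008] [ 0.763 -0.28   0.023] [172. 103.  72.] 0.801
0.574 -0.247 221 [ 0.535 -0.284  0.008] [ 0.614 -0.211  0.024] [173. 103.  72.] 0.625
0.455 -0.356 245 [ 0.411 -0.395  0.008] [ 0.498 -0.317  0.026] [197. 194. 196.] 0.578
spindle [ 0.534 -0.042  0.131] [ 0.563 -0.015  0.157]
```

View pics/topc.png

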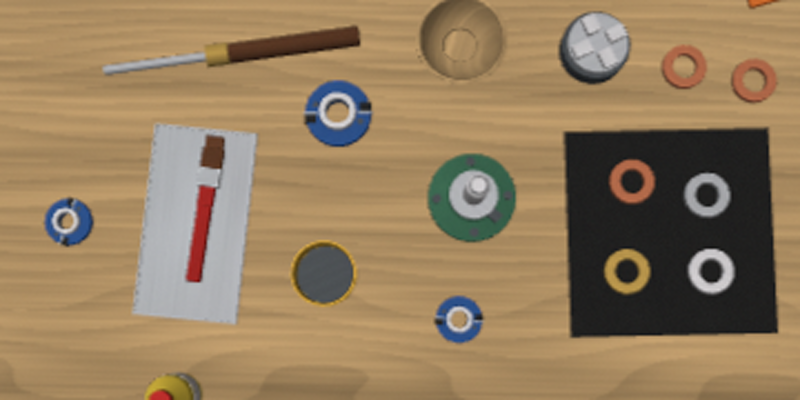

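View pics/scene0.png

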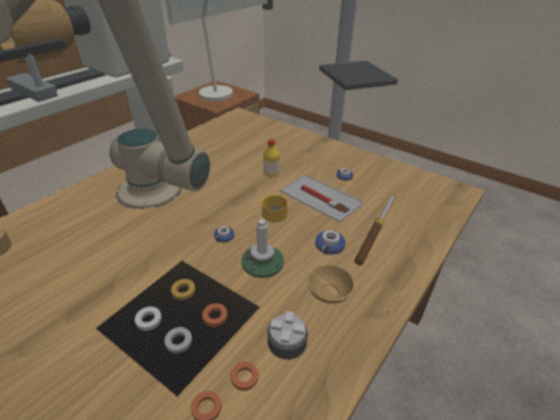

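The largest cutter is A at top-crop (338,113): its disc and hub match 90/50 mm. The other two, at (68,221) and (459,318), are visibly smaller.

The copper candidates are (632,181) on the mat, r=0.625, and (684,66) and (753,80), r=0.80 and 0.83. The job's one is (632,181), because it is nearest the base and lies on the mat. Grey (707,194), brass (627,271) and aluminium (711,271) are also there, so all 4 collars are present. I'll go to the brush first.

Call:
carry_out(
  delta_pos=[
    [0.74, -0.88, 0],
    [0.74, -0.88, 0],
    [0.74, -0.88, 0],
    [0.74, -0.88, 0],
    [0.74, -0.88, 0],
    [0.74, -0.88, 0],
    [0.74, -0.88, 0],
    [0.74, -0.88, 0],
    [0.74, -0.88, 0],
    [0.74, -0.88, 0],
    [0.74, -0.88, 0],
    [0.74, -0.88, 0],
  ],
  turn=[
    [0, 0, 0],
    [0, 0, 0],
    [0, 0, 0],
    [0, 0, 0],
    [0, 0, 0],
    [0, 0, 0],
    [0, 0, 0],
    [0, 0, 0],
    [0, 0, 0],
    [0, 0, 0],
    [0, 0, 0],
    [0, 0, 0],
  ],
  claw=[0, 0, 0, 0, 0, 0, 0, 0, 0, 0, 0, 0],
  force=60,
)

```text
clock: 2.85
position: [0.3554, -0.1058, 0.2314]
ee_rot: [0.001, 0.984, 0.179, -0.0]
contact_force: [-0.3, -0.6, 1.0]
width: 0.0425
gripper_force: 0.0
```

Call:
carry_out(
  delta_pos=[
    [0.74, -0.88, 0],
    [0.74, -0.88, 0],
    [0.74, -0.88, 0],
    [0.74, -0.88, 0],
    [0.74, -0.88, 0],
    [0.74, -0.88, 0],
    [0.74, -0.88, 0],
    [0.74, -0.88, 0],
    [0.74, -0.88, 0],
    [0.74, -0.88, 0],
    [0.74, -0.88, 0],
    [0.74, -0.88, 0],
  ],
  turn=[
    [0, 0, 0.95],
    [0, 0, 0.95],
    [0, 0, 0.95],
    [0, 0, 0.95],
    [0, 0, 0.95],
    [0, 0, 0.95],
    [0, 0, 0.95],
    [0, 0, 0.95],
    [0, 0, 0.95],
    [0, 0, 0.95],
    [0, 0, 0.95],
    [0, 0, 0.95],
  ],
  claw=[0, 0, 0, 0, 0, 0, 0, 0, 0, 0, 0, 0],
)

```text
clock: 4.05
position: [0.5105, 0.3273, 0.23]
ee_rot: [0.001, 0.998, -0.07, -0.001]
contact_force: [-0.3, -0.9, 0.8]
width: 0.0429
gripper_force: 0.0
```

```bash
cat >> h.py <<'E'
def go(pos,head,tilt=0):
    """shift/turn units to TCP pos, tool-x heading (deg), brush pitched down by tilt deg"""
    r,p=rot()
    h=np.radians(head);x=np.array([np.cos(h),np.sin(h),0]);z=np.array([0,0,-1.]);y=np.cross(z,x)
    T=R.from_matrix(np.c_[x,y,z])*R.from_rotvec([0,-np.radians(tilt),0])
    return np.round(r.inv().apply(np.array(pos)-p)/.4,4).tolist(), np.round((r.inv()*T).as_rotvec(degrees=True)/30,3).tolist()
E
sed -i 's/-np.radians(tilt)/-np.radians(tilt)/' h.py
python3 - <<'E'
from h import *
r,p=rot();print(p,r.as_matrix().round(3).tolist(),manip.get_state()['width'],manip.get_state()['qpos'].round(2))
d=shot('wrist','w1.png');w=cloud(d)
im=d['image'].astype(int)
k=(im[...,0]>110)&(im[...,1]<60)&(im[...,2]<60)&(w[...,2]<.04)
q=w[k];print(len(q),q.min(0),q.max(0),q.mean(0))
if len(q)>50:
    c=q[:,:2].mean(0);u,s,v=np.linalg.svd(q[:,:2]-c,full_matrices=False);print('axis',v[0],np.degrees(np.arctan2(v[0,1],v[0,0])),((q[:,:2]-c)@v[0]).min(),((q[:,:2]-c)@v[0]).max(),c)
for n in ('brush_grip','brush_tip'): print(n,[(np.round(o['point'],4),o['score']) for o in manip.place_of('wrist',n)])
# tool tilt sign check
print(go(p,-8,45))
E
```

```text
[0.51053847 0.32729868 0.22999836] [[0.99, -0.139, -0.001], [-0.139, -0.99, -0.002], [-0.001, 0.002, -1.0]] 0.04288505349060635 [ 0.46  0.33  1.44 -0.    1.38  2.17]
2206 [0.42790667 0.31545718 0.01168335] [0.55689009 0.34928726 0.01874647] [0.4976414  0.33215907 0.0158802 ]
axis [-0.99282829  0.11954909] 173.13392007856422 -0.05865103833670719 0.06922154999818343 [0.4976414  0.33215907]
brush_grip [(array([0.5135, 0.3335, 0.0127]), 0.83)]
brush_tip [(array([0.6207, 0.3138, 0.011 ]), 0.72)]
([0.0025, -0.0035, 0.0028], [0.001, -1.499, -0.004])
```

View pics/w1.png

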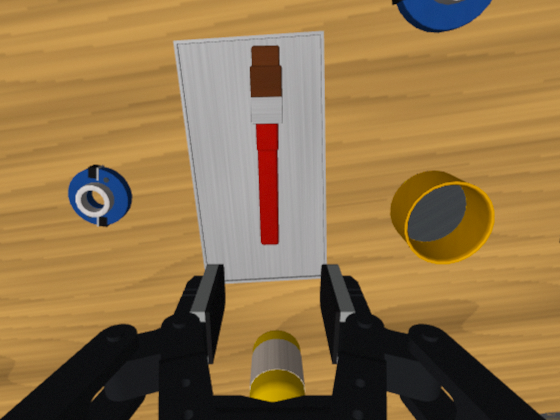

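The view shows the brush upright in the tray, handle at (267,190) and bristles at (265,75), with the pot at (440,215). Its heading is about -7° and the grip point is near (0.511, 0.3305).

Call:
carry_out(
  delta_pos=[
    [0, -0.0085, 0.125],
    [0, -0.0085, 0.25],
    [0, -0.0085, 0.375],
    [0, -0.0085, 0.48],
    [0, -0.0085, 0.54],
    [0, -0.0085, 0.5625],
    [0, -0.0085, 0.5625],
    [0, -0.0085, 0.5625],
    [0, -0.0085, 0.5625],
    [0, -0.0085, 0.5625],
    [0, -0.0085, 0.5625],
    [0, -0.0085, 0.5625],
  ],
  turn=[
    [0, 0, -0.03],
    [0, 0, -0.03],
    [0, 0, -0.03],
    [0, 0, -0.03],
    [0, 0, -0.03],
    [0, 0, -0.03],
    [0, 0, -0.03],
    [0, 0, -0.03],
    [0, 0, -0.03],
    [0, 0, -0.03],
    [0, 0, -0.03],
    [0, 0, -0.03],
  ],
  claw=[0, 0, 0, 0, 0, 0, 0, 1, 1, 1, 1, 1],
  force=60,
)

```text
clock: 5.4
position: [0.5111, 0.3324, 0.0086]
ee_rot: [-0.001, 0.998, -0.061, 0.002]
contact_force: [0.0, -1.7, 7.3]
width: 0.0176
gripper_force: 60.8
```

Call:
carry_out(
  delta_pos=[
    [0, 0, 0],
    [0, 0, 0],
    [0, 0, -0.05],
    [0, 0, -0.15],
    [0, 0, -0.25],
    [0, 0, -0.35],
    [0, 0, -0.45],
    [0, 0, -0.5],
    [0, 0, -0.5],
    [0, 0, -0.5],
  ],
  turn=[
    [0, 0, 0],
    [0, 0, 0],
    [0, 0, 0],
    [0, 0, 0],
    [0, 0, 0],
    [0, 0, 0],
    [0, 0, 0],
    [0, 0, 0],
    [0, 0, 0],
    [0, 0, 0],
  ],
  claw=[1, 1, 1, 1, 1, 1, 1, 1, 1, 1],
  force=60,
)

```text
clock: 6.4
position: [0.509, 0.3319, 0.2061]
ee_rot: [-0.0, 0.998, -0.061, 0.0]
contact_force: [-1.1, -0.1, -0.2]
width: 0.018
gripper_force: 59.9
```

Run:
```python
from h import *
r,p=rot();s=manip.get_state();print(p,s['width'],s['gripper_force'])
d=shot('wrist','w2.png')
for n in ('brush_grip','brush_tip'): 
  for o in manip.place_of('wrist',n): print(n,np.round(o['point'],4),o['score'],'tool',r.inv().apply(np.array(o['point'])-p).round(4))
d=shot('scene')
for n in ('brush_tip','oil_pot','pot_rim'): 
  for o in manip.place_of('scene',n): print(n,np.round(o['point'],4),o['score'],'tool',r.inv().apply(np.array(o['point'])-p).round(4))
d=shot('top');w=cloud(d)
k=(np.hypot(w[...,0]-.442,w[...,1]-.165)<.06)&(w[...,2]>.04)&(w[...,2]<.06);q=w[k];print('rim',q.min(0),q.max(0),(q.min(0)+q.max(0))/2)
```

```text
[0.50903674 0.33188364 0.2061453 ] 0.01795706348456203 59.898483753204346
brush_grip [0.512  0.3303 0.2102] 0.64 tool [ 0.0031  0.0012 -0.0041]
brush_tip [0.622  0.3195 0.2049] 0.75 tool [ 0.1136 -0.0015  0.0013]
brush_tip [ 0.2722  0.3576 -0.0009] 0.42 tool [-0.2382  0.0035  0.207 ]
oil_pot [ 4.380e-01  1.671e-01 -2.000e-04] 0.75 tool [-0.0503  0.1722  0.2063]
pot_rim [0.444  0.1662 0.0473] 0.89 tool [-0.0443  0.1724  0.1588]
rim [0.39758569 0.12431542 0.04001962] [0.48271441 0.20684661 0.05866111] [0.44015005 0.16558102 0.04934036]
```

View pics/w2.png

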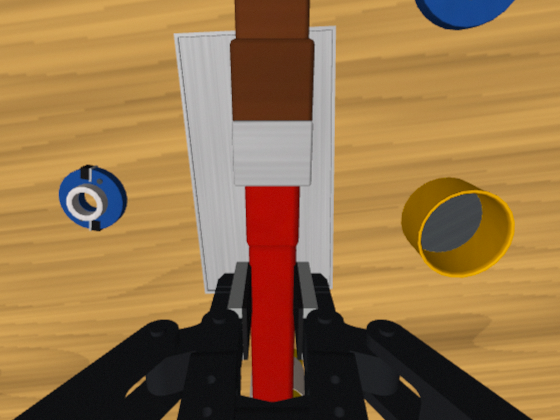

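Brush is held straight along the tool x axis (tip at image top, (272,15)), pot at (457,228). Now to the pot while pitching the brush.

Run:
```python
from h import *
print(go((.372,.174,.24),-7,30))
```

```text
([-0.2923, 0.4338, -0.0859], [0.001, -0.998, -0.002])
```

Call:
carry_out(
  delta_pos=[
    [-0.1, 0.15, -0.08],
    [-0.2, 0.3, -0.085],
    [-0.292, 0.434, -0.086],
    [-0.292, 0.434, -0.086],
    [-0.292, 0.434, -0.086],
    [-0.292, 0.434, -0.086],
    [-0.292, 0.434, -0.086],
    [-0.292, 0.434, -0.086],
    [-0.292, 0.434, -0.086],
  ],
  turn=[
    [0, -0.2, 0],
    [0, -0.4, 0],
    [0, -0.6, 0],
    [0, -0.8, 0],
    [0, -1, 0],
    [0, -1, 0],
    [0, -1, 0],
    [0, -1, 0],
    [0, -1, 0],
  ],
  claw=[1, 1, 1, 1, 1, 1, 1, 1, 1],
)

```text
clock: 7.7
position: [0.3724, 0.175, 0.241]
ee_rot: [-0.016, 0.964, -0.058, -0.257]
contact_force: [-1.1, 0.1, -1.3]
width: 0.0179
gripper_force: 59.9
```

Call:
carry_out(
  delta_pos=[
    [0, 0, 0],
    [0, 0, 0],
    [0, 0, 0],
    [0, 0, 0],
    [0, 0, 0],
    [0, 0, 0],
  ],
  turn=[
    [0, -0.2, 0],
    [0, -0.4, 0],
    [0, -0.67, 0],
    [0, -0.67, 0],
    [0, -0.67, 0],
    [0, -0.67, 0],
  ],
  claw=[1, 1, 1, 1, 1, 1],
)

```text
clock: 8.3
position: [0.3718, 0.1745, 0.2417]
ee_rot: [-0.026, 0.905, -0.055, -0.421]
contact_force: [-0.1, -0.1, -0.6]
width: 0.0179
gripper_force: 59.9
```

Run:
```python
from h import *
r,p=rot();s=manip.get_state();print(p,s['qpos'].round(2),s['width'],r.as_matrix()[:,0].round(3),r.as_matrix()[:,2].round(3))
print('tip', p+r.apply([.1165,0,-.001]))
for c in('wrist','scene'):
  d=shot(c,c+'3.png')
  for n in ('brush_tip','pot_rim'): 
    for o in manip.place_of(c,n): print(c,n,np.round(o['point'],4),round(o['score'],2),'tool',r.inv().apply(np.array(o['point'])-p).round(4))
print(go((.372,.174,.113),-7,50))
```

```text
[0.37176584 0.17445977 0.24174512] [0.11 0.49 1.48 0.2  2.03 1.81] 0.017945489525466356 [ 0.64  -0.078 -0.765] [-0.759  0.093 -0.644]
tip [0.44703952 0.16529098 0.15329707]
scene brush_tip [0.4485 0.1656 0.1548] 0.87 tool [ 0.1163 -0.0005 -0.003 ]
scene pot_rim [0.3739 0.1713 0.2418] 0.6 tool [ 0.0016  0.0029 -0.0019]
scene pot_rim [0.3678 0.1732 0.2404] 0.28 tool [-0.0014  0.0017  0.0038]
([0.2461, 0.0004, 0.2066], [-0.001, -0.002, 0.0])
```

View pics/scene3.png

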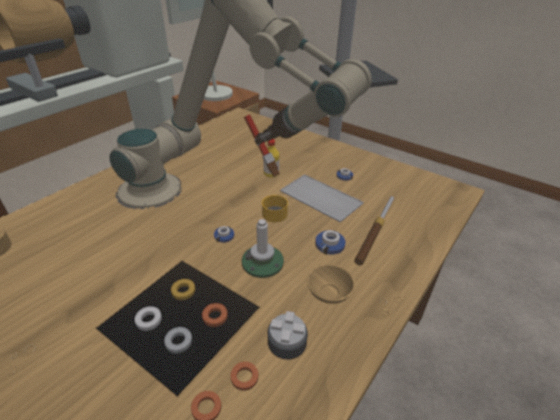

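The brush tip (278,173) stands directly over the pot (275,208). I'll dip, hold and lift.

Call:
carry_out(
  delta_pos=[
    [0.06, 0, 0.05],
    [0.12, 0, 0.1],
    [0.18, 0, 0.15],
    [0.225, 0, 0.19],
    [0.246, 0, 0.2066],
    [0.246, 0, 0.2066],
    [0.246, 0, 0.2066],
    [0.246, 0, 0.2066],
    [0.246, 0, 0.2066],
    [0.246, 0, 0.2066],
    [0.246, 0, 0.2066],
    [0.246, 0, 0.2066],
  ],
  turn=[
    [0, 0, 0],
    [0, 0, 0],
    [0, 0, 0],
    [0, 0, 0],
    [0, 0, 0],
    [0, 0, 0],
    [0, 0, 0],
    [0, 0, 0],
    [0, 0, 0],
    [0, 0, 0],
    [0, 0, 0],
    [0, 0, 0],
  ],
  claw=[1, 1, 1, 1, 1, 1, 1, 1, 1, 1, 1, 1],
)

```text
clock: 9.8
position: [0.3721, 0.1741, 0.1123]
ee_rot: [-0.026, 0.904, -0.056, -0.422]
contact_force: [0.4, 0.3, -1.2]
width: 0.0183
gripper_force: 59.9
```

Call:
carry_out(
  delta_pos=[
    [-0.08, 0, -0.067],
    [-0.16, 0, -0.134],
    [-0.246, 0, -0.2066],
    [-0.246, 0, -0.2066],
    [-0.246, 0, -0.2066],
    [-0.246, 0, -0.2066],
  ],
  turn=[
    [0, 0, 0],
    [0, 0, 0],
    [0, 0, 0],
    [0, 0, 0],
    [0, 0, 0],
    [0, 0, 0],
  ],
  claw=[1, 1, 1, 1, 1, 1],
)

```text
clock: 10.4
position: [0.3718, 0.1739, 0.2398]
ee_rot: [-0.026, 0.904, -0.056, -0.423]
contact_force: [-0.0, 0.8, -1.3]
width: 0.0183
gripper_force: 59.9
```

Run:
```python
from h import *
r,p=rot();print('tip', p+r.apply([.1165,0,-.001]))
d=shot('top');w=cloud(d)
# spindle estimate: depth band circle fits via top cloud
k=(np.hypot(w[...,0]-.55,w[...,1]+.032)<.07)
for lo,hi in((.005,.022),(.04,.056),(.135,.15),(.149,.16)):
    q=w[k&(w[...,2]>lo)&(w[...,2]<hi)];
    if len(q):print('st',lo,len(q),q.min(0).round(4),q.max(0).round(4),((q.min(0)+q.max(0))/2).round(4))
for c in('top','scene'):
  if c=='scene': shot(c)
  for n in ('stand','spindle_seat','spindle_top','oil_pot'):
    print(c,n,[(np.round(o['point'],4),round(o['score'],2)) for o in manip.place_of(c,n)][:2])
print(go((.42,.16,.24),-7,20),go((.42,.16,.24),-7,0))
```

```text
tip [0.44663707 0.16460331 0.15093318]
st 0.005 803 [ 0.4857 -0.1004  0.0051] [0.6157 0.0296 0.0219] [ 0.5507 -0.0354  0.0135]
st 0.04 244 [ 0.5164 -0.0645  0.0403] [0.578  0.0011 0.0551] [ 0.5472 -0.0317  0.0477]
st 0.135 56 [ 0.5345 -0.0421  0.1354] [ 0.5627 -0.0171  0.15  ] [ 0.5486 -0.0296  0.1427]
st 0.149 34 [ 0.5363 -0.0386  0.1495] [ 0.5585 -0.022   0.158 ] [ 0.5474 -0.0303  0.1538]
top stand [(array([ 0.5485, -0.0304, -0.0007]), 0.93)]
top spindle_seat [(array([ 0.5464, -0.0276,  0.0455]), 0.77), (array([ 0.6596,  0.1541, -0.0038]), 0.4)]
top spindle_top [(array([ 0.5502, -0.0322,  0.1523]), 0.88)]
top oil_pot []
scene stand [(array([ 0.5533, -0.0342,  0.0032]), 0.84)]
scene spindle_seat [(array([ 0.5471, -0.029 ,  0.0471]), 0.81)]
scene spindle_top [(array([ 0.5487, -0.0305,  0.1533]), 0.71), (array([0.3783, 0.1724, 0.2412]), 0.44)]
scene oil_pot [(array([0.4402, 0.1681, 0.0021]), 0.95)]
([0.0796, 0.0201, -0.0933], [-0.001, 1.004, -0.001]) ([0.0796, 0.0201, -0.0933], [-0.0, 1.671, -0.002])
```

Run:
```python
from h import *
print(go((.39,-.011,.22),-7,21))
```

```text
([0.104, 0.4536, -0.0443], [-0.001, 0.971, -0.001])
```

Call:
carry_out(
  delta_pos=[
    [0.02, 0.02, -0.04],
    [0.05, 0.12, -0.044],
    [0.08, 0.24, -0.044],
    [0.104, 0.36, -0.044],
    [0.104, 0.4536, -0.044],
    [0.104, 0.4536, -0.044],
    [0.104, 0.4536, -0.044],
    [0.104, 0.4536, -0.044],
    [0.104, 0.4536, -0.044],
  ],
  turn=[
    [0, 0.25, 0],
    [0, 0.5, 0],
    [0, 0.75, 0],
    [0, 0.97, 0],
    [0, 0.97, 0],
    [0, 0.97, 0],
    [0, 0.97, 0],
    [0, 0.97, 0],
    [0, 0.97, 0],
  ],
  claw=[1, 1, 1, 1, 1, 1, 1, 1, 1],
)

```text
clock: 11.8
position: [0.3901, -0.01, 0.2198]
ee_rot: [-0.011, 0.981, -0.06, -0.182]
contact_force: [-0.5, 0.1, -1.5]
width: 0.018
gripper_force: 59.9
```

Call:
carry_out(
  delta_pos=[
    [0, 0, 0],
    [0, 0, 0],
    [0, 0, 0],
    [0, 0, 0],
    [0, 0, 0],
    [0, 0, 0],
  ],
  turn=[
    [0, 0.25, 0],
    [0, 0.5, 0],
    [0, 0.7, 0],
    [0, 0.7, 0],
    [0, 0.7, 0],
    [0, 0.7, 0],
  ],
  claw=[1, 1, 1, 1, 1, 1],
)

```text
clock: 12.4
position: [0.3911, -0.0109, 0.2201]
ee_rot: [-0.0, 0.998, -0.061, -0.001]
contact_force: [0.4, -0.1, -1.6]
width: 0.0178
gripper_force: 59.9
```

Run:
```python
from h import *
r,p=rot();print(p,r.as_matrix()[:,0].round(3),'tip', p+r.apply([.1165,0,-.001]))
d=shot('wrist','w4.png')
for n in ('brush_tip','spindle_top','spindle_seat'):
    print(n,[(np.round(o['point'],4),round(o['score'],2)) for o in manip.place_of('wrist',n)][:2])
print(go((.39,-.0115,.1),-7),go((.4215,-.0153,.1),-7))
```

```text
[ 0.39114238 -0.01085845  0.22005075] [ 0.993 -0.122 -0.001] tip [ 0.50677532 -0.02505353  0.22093115]
brush_tip []
spindle_top []
spindle_seat []
([-0.0013, 0.0013, 0.2991], [-0.0, 0.003, -0.001]) ([0.0781, 0.001, 0.299], [-0.0, 0.003, -0.001])
```

View pics/w4.png

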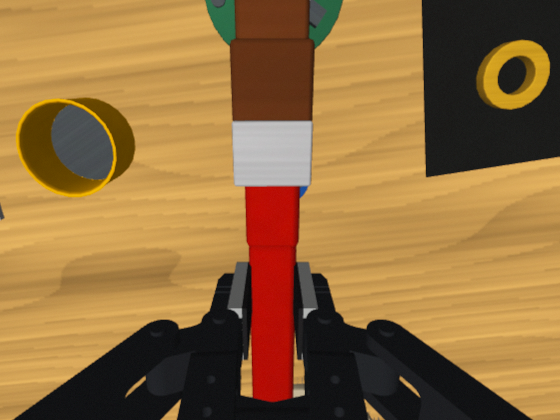

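The brush is level and its tip (272,5) points at the stand (275,10). I'll lower it and hold it against the shaft for about 2 s.

Call:
carry_out(
  delta_pos=[
    [0, 0, 0.1],
    [0, 0, 0.2],
    [0, 0, 0.3],
    [0, 0, 0.3],
    [0.04, 0, 0.3],
    [0.078, 0.001, 0.3],
    [0.078, 0.001, 0.3],
    [0.078, 0.001, 0.3],
    [0.078, 0.001, 0.3],
    [0.078, 0.001, 0.3],
    [0.078, 0.001, 0.3],
    [0.078, 0.001, 0.3],
  ],
  turn=[
    [0, 0, 0],
    [0, 0, 0],
    [0, 0, 0],
    [0, 0, 0],
    [0, 0, 0],
    [0, 0, 0],
    [0, 0, 0],
    [0, 0, 0],
    [0, 0, 0],
    [0, 0, 0],
    [0, 0, 0],
    [0, 0, 0],
  ],
  claw=[1, 1, 1, 1, 1, 1, 1, 1, 1, 1, 1, 1],
)

```text
clock: 13.8
position: [0.4205, -0.0151, 0.1002]
ee_rot: [0.0, 0.998, -0.061, 0.0]
contact_force: [-0.8, -0.4, -0.5]
width: 0.0178
gripper_force: 59.9
```

Call:
carry_out(
  delta_pos=[
    [0, 0, 0],
    [0, 0, 0],
    [0, 0, 0],
    [0, 0, 0],
    [0, 0, 0],
    [0, 0, 0],
    [0, 0, 0],
    [0, 0, 0],
    [0, 0, 0],
    [0, 0, 0],
    [0, 0, 0],
    [0, 0, 0],
  ],
  turn=[
    [0, 0, 0],
    [0, 0, 0],
    [0, 0, 0],
    [0, 0, 0],
    [0, 0, 0],
    [0, 0, 0],
    [0, 0, 0],
    [0, 0, 0],
    [0, 0, 0],
    [0, 0, 0],
    [0, 0, 0],
    [0, 0, 0],
  ],
  claw=[1, 1, 1, 1, 1, 1, 1, 1, 1, 1, 1, 1],
)

```text
clock: 15.0
position: [0.4208, -0.0152, 0.1001]
ee_rot: [0.0, 0.998, -0.061, 0.0]
contact_force: [-0.5, -0.4, -0.4]
width: 0.0182
gripper_force: 59.9
```

Run:
```python
from h import *
r,p=rot();print(p,'tip', p+r.apply([.1165,0,-.001]))
d=shot('scene','s5.png')
print([(np.round(o['point'],4),round(o['score'],2)) for o in manip.place_of('scene','brush_tip')][:2])
im=cv2.imread('pics/s5.png')[130:300,160:400];cv2.imwrite('pics/s5c.png',cv2.resize(im,(720,510)))
```

```text
[ 0.42083259 -0.01518817  0.10006317] tip [ 0.53645351 -0.02947255  0.10106826]
[(array([ 0.5348, -0.0331,  0.1005]), 0.82)]
```

View pics/s5c.png

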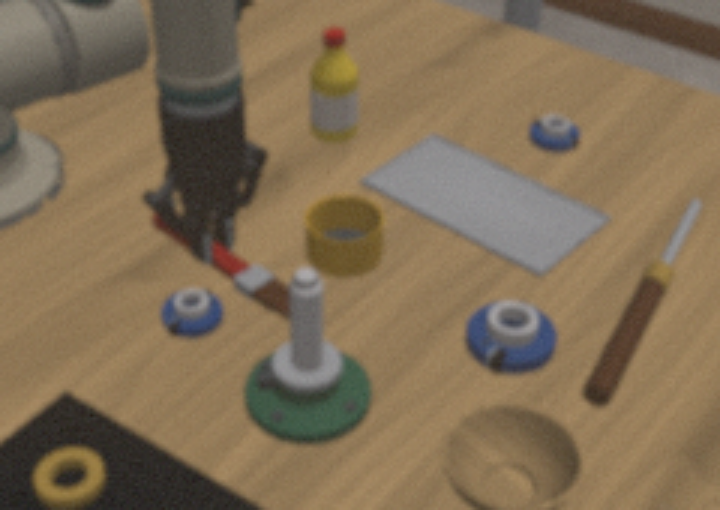

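The bristles touch the shaft at crop (290,300), for more than 1.5 s already. Now the brush goes back to the tray.

Call:
carry_out(
  delta_pos=[
    [-0.06, 0, 0],
    [-0.08, 0, -0.05],
    [-0.08, 0, -0.15],
    [-0.08, 0, -0.28],
    [-0.08, 0, -0.3],
    [-0.08, 0, -0.3],
    [-0.08, 0, -0.3],
  ],
  turn=[
    [0, 0, 0],
    [0, 0, 0],
    [0, 0, 0],
    [0, 0, 0],
    [0, 0, 0],
    [0, 0, 0],
    [0, 0, 0],
  ],
  claw=[1, 1, 1, 1, 1, 1, 1],
)

```text
clock: 15.8
position: [0.3881, -0.0111, 0.219]
ee_rot: [-0.0, 0.998, -0.061, -0.001]
contact_force: [0.4, 0.4, -2.0]
width: 0.0179
gripper_force: 59.9
```

Run:
```python
from h import *
print(go((.509,.335,.2),-7),go((.509,.335,.009),-7))
```

```text
([0.1939, -0.8957, 0.0472], [-0.0, 0.004, -0.002]) ([0.1948, -0.8957, 0.5247], [-0.0, 0.004, -0.002])
```

Call:
carry_out(
  delta_pos=[
    [0.194, -0.896, 0],
    [0.194, -0.896, 0],
    [0.194, -0.896, 0],
    [0.194, -0.896, 0],
    [0.194, -0.896, 0],
    [0.194, -0.896, 0],
    [0.194, -0.896, 0],
    [0.194, -0.896, 0],
    [0.194, -0.896, 0.05],
    [0.194, -0.896, 0.05],
    [0.194, -0.896, 0.05],
    [0.194, -0.896, 0.05],
  ],
  turn=[
    [0, 0, 0],
    [0, 0, 0],
    [0, 0, 0],
    [0, 0, 0],
    [0, 0, 0],
    [0, 0, 0],
    [0, 0, 0],
    [0, 0, 0],
    [0, 0, 0],
    [0, 0, 0],
    [0, 0, 0],
    [0, 0, 0],
  ],
  claw=[1, 1, 1, 1, 1, 1, 1, 1, 1, 1, 1, 1],
)

```text
clock: 17.0
position: [0.51, 0.3341, 0.2001]
ee_rot: [0.0, 0.998, -0.062, -0.0]
contact_force: [0.0, 0.2, -0.9]
width: 0.018
gripper_force: 59.9
```

Call:
carry_out(
  delta_pos=[
    [0, 0, 0.12],
    [0, 0, 0.24],
    [0, 0, 0.36],
    [0, 0, 0.43],
    [0, 0, 0.46],
    [0, 0, 0.473],
    [0, 0, 0.473],
    [0, 0, 0.473],
    [0, 0, 0.473],
    [0, 0, 0.473],
    [0, 0, 0.473],
    [0, 0, 0.473],
  ],
  turn=[
    [0, 0, 0],
    [0, 0, 0],
    [0, 0, 0],
    [0, 0, 0],
    [0, 0, 0],
    [0, 0, 0],
    [0, 0, 0],
    [0, 0, 0],
    [0, 0, 0],
    [0, 0, 0],
    [0, 0, 0],
    [0, 0, 0],
  ],
  claw=[1, 1, 1, 1, 1, 1, 1, 1, 0.2, 0.2, 0.2, 0.2],
)

```text
clock: 18.2
position: [0.5102, 0.335, 0.0113]
ee_rot: [-0.0, 0.998, -0.061, 0.0]
contact_force: [0.1, -0.6, 0.2]
width: 0.0338
gripper_force: 0.0
```

Call:
carry_out(
  delta_pos=[
    [0, 0, -0.03],
    [0, 0, -0.1],
    [0, 0, -0.22],
    [0, 0, -0.35],
    [0, 0, -0.45],
    [0, 0, -0.48],
    [0, 0, -0.48],
  ],
  turn=[
    [0, 0, 0],
    [0, 0, 0],
    [0, 0, 0],
    [0, 0, 0],
    [0, 0, 0],
    [0, 0, 0],
    [0, 0, 0],
  ],
  claw=[0.2, 0.2, 0.2, 0.2, -1, -1, -1],
)

```text
clock: 18.9
position: [0.5112, 0.3356, 0.2062]
ee_rot: [-0.002, 0.998, -0.061, 0.003]
contact_force: [-0.2, -0.1, 0.3]
width: 0.0758
gripper_force: 0.0
```

Run:
```python
from h import *
d=shot('wrist');d2=shot('top')
for c in('wrist','top'):
  for n in('brush_grip','brush_tip','cutter'): print(c,n,[(np.round(o['point'],4).tolist(),round(o['score'],2)) for o in manip.place_of(c,n)][:2])
print(go((.62,.152,.2),-7))
```

```text
wrist brush_grip [([0.5151, 0.3359, 0.0134], 0.75)]
wrist brush_tip [([0.6214, 0.3174, 0.0106], 0.6)]
wrist cutter [([0.5033, 0.5109, -0.0029], 0.81)]
top brush_grip [([0.5088, 0.3356, 0.0059], 0.84)]
top brush_tip [([0.454, -0.3539, 0.0012], 0.58), ([0.6234, 0.3207, 0.0105], 0.52)]
top cutter [([0.3853, -0.0146, 0.0001], 0.89), ([0.662, 0.152, -0.0024], 0.66)]
([0.3302, 0.4192, 0.0031], [0.003, 0.005, -0.001])
```

Brush is back in the tray. Now to the cutter.

Call:
carry_out(
  delta_pos=[
    [0.36, 0.42, 0],
    [0.36, 0.42, 0],
    [0.36, 0.42, 0],
    [0.36, 0.42, 0],
    [0.36, 0.42, 0],
    [0.36, 0.42, 0],
    [0.36, 0.42, 0],
    [0.36, 0.42, 0],
  ],
  turn=[
    [0, 0, 0],
    [0, 0, 0],
    [0, 0, 0],
    [0, 0, 0],
    [0, 0, 0],
    [0, 0, 0],
    [0, 0, 0],
    [0, 0, 0],
  ],
  claw=[-1, -1, -1, -1, -1, -1, -1, -1],
)

```text
clock: 20.1
position: [0.6313, 0.152, 0.2026]
ee_rot: [-0.0, 0.998, -0.061, -0.001]
contact_force: [-0.8, 0.2, -0.3]
width: 0.0854
gripper_force: 0.0
```

```bash
cat >> h.py <<'E'
def ring(cam,x,y,zlo,zhi,rad,name=None):
    """circle centre and radius of the top surface of a round thing near x,y seen by cam"""
    d=shot(cam,name);w=cloud(d)
    k=(np.hypot(w[...,0]-x,w[...,1]-y)<rad)&(w[...,2]>zlo)&(w[...,2]<zhi)
    m=cv2.morphologyEx(k.astype(np.uint8),cv2.MORPH_OPEN,np.ones((3,3)))
    n,l,st,_=cv2.connectedComponentsWithStats(m)
    b=1+np.argmax(st[1:,4]); q=w[l==b]
    c,r=cv2.minEnclosingCircle(q[:,:2].astype(np.float32))
    hull=cv2.convexHull(q[:,:2].astype(np.float32)).reshape(-1,2)
    A=np.c_[2*hull,np.ones(len(hull))];s=np.linalg.lstsq(A,(hull**2).sum(1),rcond=None)[0]
    return np.round(s[:2],4),round(float(np.sqrt(s[2]+s[0]**2+s[1]**2)),4),np.round(c,4),round(r,4),np.median(q[:,2]).round(4),np.median(d['image'][l==b],0)
E
python3 - <<'E'
from h import *
r,p=rot();print(p)
print(ring('wrist',.659,.152,.03,.042,.05,'w6.png'))
print(ring('wrist',.659,.152,.012,.042,.07))
print([(np.round(o['point'],4).tolist(),round(o['score'],2)) for o in manip.place_of('wrist','cutter')])
E
```

```text
[0.63128304 0.15203678 0.20260355]
(array([0.6601, 0.1508]), 0.0247, array([0.6598, 0.1508]), 0.0252, np.float64(0.0351), array([205., 200., 198.]))
(array([0.6601, 0.1508]), 0.0449, array([0.6599, 0.1506]), 0.0471, np.float64(0.0177), array([ 25.,  70., 137.]))
[([0.6603, 0.1511, -0.0033], 0.68)]
```

View pics/w6.png

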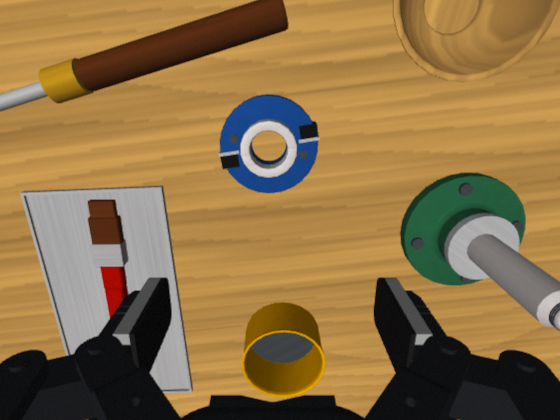

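This is the full-size cutter: measured radii 24.7 and 44.9 mm, hub up, at image (268,148), world (0.660, 0.1507). Grasping the hub.

Call:
carry_out(
  delta_pos=[
    [0.0716, -0.0055, 0.1],
    [0.0716, -0.0055, 0.2],
    [0.0716, -0.0055, 0.3],
    [0.0716, -0.0055, 0.4],
    [0.0716, -0.0055, 0.435],
    [0.0716, -0.0055, 0.449],
    [0.0716, -0.0055, 0.449],
    [0.0716, -0.0055, 0.449],
    [0.0716, -0.0055, 0.449],
    [0.0716, -0.0055, 0.449],
    [0.0716, -0.0055, 0.449],
    [0.0716, -0.0055, 0.449],
  ],
  turn=[
    [0, 0, 0],
    [0, 0, 0],
    [0, 0, 0],
    [0, 0, 0],
    [0, 0, 0],
    [0, 0, 0],
    [0, 0, 0],
    [0, 0, 0],
    [0, 0, 0],
    [0, 0, 0],
    [0, 0, 0],
    [0, 0, 0],
  ],
  claw=[-1, -1, -1, -1, -1, -1, -1, 1, 1, 1, 1, 1],
  force=60,
)

```text
clock: 21.45
position: [0.6626, 0.1501, 0.0263]
ee_rot: [-0.001, 0.998, -0.061, 0.002]
contact_force: [-1.3, 1.4, 7.1]
width: 0.0471
gripper_force: 60.3
```

Call:
carry_out(
  delta_pos=[
    [0, 0, 0],
    [0, 0, -0.03],
    [0, 0, -0.1],
    [0, 0, -0.2],
    [0, 0, -0.3],
    [0, 0, -0.4],
    [0, 0, -0.5],
    [0, 0, -0.5],
    [0, 0, -0.5],
  ],
  turn=[
    [0, 0, 0],
    [0, 0, 0],
    [0, 0, 0],
    [0, 0, 0],
    [0, 0, 0],
    [0, 0, 0],
    [0, 0, 0],
    [0, 0, 0],
    [0, 0, 0],
  ],
  claw=[1, 1, 1, 1, 1, 1, 1, 1, 1],
)

```text
clock: 22.35
position: [0.6609, 0.149, 0.2243]
ee_rot: [0.0, 0.998, -0.061, 0.001]
contact_force: [0.1, -0.5, -4.2]
width: 0.047
gripper_force: 62.6
```

Run:
```python
from h import *
r,p=rot();s=manip.get_state();print(p,s['width'],s['gripper_force'],s['contact_force'])
h=p[2]-.023
for lo,hi in((h+.03,h+.042),(h+.01,h+.024)):
    print(ring('wrist',p[0],p[1],lo,hi,.06,'w7.png'))
print([(np.round(o['point'],4).tolist(),round(o['score'],2)) for o in manip.place_of('wrist','cutter')])
print(go((.549,-.031,.225),-7))
```

```text
[0.66092654 0.14900202 0.22434066] 0.047039833148216595 62.59418662637472 [ 0.10522295 -0.51232668 -4.18236141]
(array([0.6615, 0.1481]), 0.0287, array([0.6672, 0.1472]), 0.0372, np.float64(0.2333), array([224., 218., 216.]))
(array([0.6569, 0.1474]), 0.045, array([0.6616, 0.1468]), 0.0454, np.float64(0.2132), array([ 28.,  80., 156.]))
[([0.6566, 0.1508, 0.19], 0.73)]
([-0.219, 0.4802, -0.009], [0.003, 0.009, -0.002])
```

View pics/w7.png

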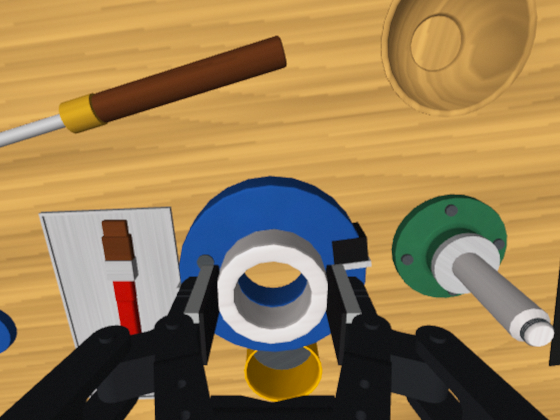

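The hub is held firmly and the cutter is level, bore visible at (272,275). Next I measure the cutter offset and the spindle top with the same camera.

```bash
cat >> h.py <<'E'
from scipy.optimize import least_squares
def fixedfit(pts,rad):
    f=lambda c:np.hypot(*(pts-c).T)-rad
    s=least_squares(f,pts.mean(0),loss='soft_l1',f_scale=.001);return s.x.round(4),np.abs(s.fun).mean().round(4)
E
python3 - <<'E'
from h import *
r,p=rot();d=shot('wrist');w=cloud(d);im=d['image'].astype(int)
b=(im[...,2]>im[...,0]+50)&(abs(w[...,2]-.2135)<.006)&(np.hypot(w[...,0]-p[0],w[...,1]-p[1])<.07)
q=w[b][:,:2];hull=cv2.convexHull(q.astype(np.float32)).reshape(-1,2)
c0=np.array([.6585,.148]);a=np.hypot(*(hull-c0).T);h=hull[(a>.041)&(hull[:,0]>c0[0]-.005)]
c,e=fixedfit(h,.045);print('disc',len(h),c,e,np.median(w[b][:,2]),'tool',r.inv().apply(np.r_[c,.2]-p))
# inner bore/hub top: white ring
m=(im.min(-1)>185)&(abs(w[...,2]-.2335)<.004)&(np.hypot(w[...,0]-p[0],w[...,1]-p[1])<.04);q=w[m][:,:2]
f=least_squares(lambda c:np.clip(np.abs(np.hypot(*(q-c).T)-.0208)-.0043,0,None),c0).x;print('hub',len(q),f,'tool',r.inv().apply(np.r_[f,.2]-p))
k=(np.hypot(w[...,0]-.549,w[...,1]+.031)<.03)
q=w[k&(w[...,2]>.147)];print('top',len(q),fixedfit(cv2.convexHull(q[:,:2].astype(np.float32)).reshape(-1,2),.0105),np.median(q,0),q.max(0))
k=(np.hypot(w[...,0]-.549,w[...,1]+.031)<.05)
q=w[k&(abs(w[...,2]-.048)<.003)];h=cv2.convexHull(q[:,:2].astype(np.float32)).reshape(-1,2);print('flange',len(q),fixedfit(h[np.hypot(*(h-[.549,-.031]).T)>.027],.032))
E
```

```text
disc 33 [0.6563 0.1482] 0.0004 0.21146415331543952 tool [-0.00299765  0.00102027  0.0207295 ]
hub 2479 [0.65716435 0.14824949] tool [-0.00214592  0.00086506  0.02072515]
top 685 (array([ 0.5502, -0.0316]), np.float64(0.0004)) [ 0.55182594 -0.03048919  0.15115507] [ 0.56075226 -0.02100887  0.15304697]
flange 1925 (array([ 0.5495, -0.0325]), np.float64(0.0002))
```

Run:
```python
from h import *
print(go((.5525,-.0314,.222),-7))
```

```text
([-0.2105, 0.4804, -0.0017], [0.003, 0.009, -0.002])
```

Call:
carry_out(
  delta_pos=[
    [-0.045, 0.1, 0],
    [-0.09, 0.2, 0],
    [-0.135, 0.3, 0],
    [-0.18, 0.4, 0],
    [-0.2105, 0.4804, 0],
    [-0.2105, 0.4804, 0],
    [-0.2105, 0.4804, 0],
    [-0.2105, 0.4804, 0],
    [-0.2105, 0.4804, 0],
    [-0.2105, 0.4804, 0],
  ],
  turn=[
    [0, 0.009, 0],
    [0, 0.009, 0],
    [0, 0.009, 0],
    [0, 0.009, 0],
    [0, 0.009, 0],
    [0, 0.009, 0],
    [0, 0.009, 0],
    [0, 0.009, 0],
    [0, 0.009, 0],
    [0, 0.009, 0],
  ],
  claw=[1, 1, 1, 1, 1, 1, 1, 1, 1, 1],
)

```text
clock: 23.55
position: [0.5543, -0.0303, 0.2229]
ee_rot: [0.0, 0.998, -0.061, 0.002]
contact_force: [0.3, -0.9, -3.8]
width: 0.0465
gripper_force: 63.0
```

Run:
```python
from h import *
r,p=rot();print(p,r.as_matrix()[:,2].round(4))
d=shot('wrist','w8.png');w=cloud(d);im=d['image'].astype(int)
m=(im.min(-1)>185)&(abs(w[...,2]-.231)<.005)&(np.hypot(w[...,0]-p[0],w[...,1]-p[1])<.04);q=w[m][:,:2]
f=least_squares(lambda c:np.clip(np.abs(np.hypot(*(q-c).T)-.0208)-.0043,0,None),p[:2]).x;print('hub',len(q),f,'tool',r.inv().apply(np.r_[f,.2]-p))
q=w[(np.hypot(w[...,0]-.5498,w[...,1]+.032)<.02)&(abs(w[...,2]-.152)<.004)];print('top',len(q),q.min(0),q.max(0),q.mean(0))
print(go((.5525,-.0314,.09),-7))
```

```text
[ 0.55426714 -0.03028153  0.2229125 ] [ 4.2e-03 -3.0e-04 -1.0e+00]
hub 4538 [ 0.55162232 -0.03112615] tool [-0.00262023  0.00116286  0.02290138]Traceback (most recent call last):
  File "<stdin>", line 6, in <module>
    return umr_minimum(a, axis, None, out, keepdims, initial, where)
ValueError: zero-size array to reduction operation minimum which has no identity
```

View pics/w8.png

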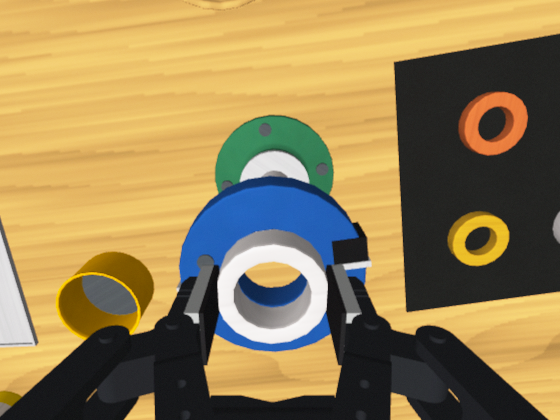

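The cutter covers the spindle and its flange shows behind at (275,165). I shift about 2 mm and start lowering gently.

Call:
carry_out(
  delta_pos=[
    [-0.004, 0.003, 0],
    [-0.004, 0.003, 0],
    [-0.004, 0.003, 0.04],
    [-0.004, 0.003, 0.08],
    [-0.004, 0.003, 0.12],
    [-0.004, 0.003, 0.16],
    [-0.004, 0.003, 0.2],
    [-0.004, 0.003, 0.2],
    [-0.004, 0.003, 0.2],
  ],
  turn=[
    [0, 0, 0],
    [0, 0, 0],
    [0, 0, 0],
    [0, 0, 0],
    [0, 0, 0],
    [0, 0, 0],
    [0, 0, 0],
    [0, 0, 0],
    [0, 0, 0],
  ],
  claw=[1, 1, 1, 1, 1, 1, 1, 1, 1],
)

```text
clock: 24.5
position: [0.5527, -0.0322, 0.1434]
ee_rot: [0.0, 0.998, -0.061, 0.002]
contact_force: [-0.0, -0.2, -2.5]
width: 0.0465
gripper_force: 63.0
```

Call:
carry_out(
  delta_pos=[
    [0, 0, 0.04],
    [0, 0, 0.08],
    [0, 0, 0.12],
    [0, 0, 0.135],
    [0, 0, 0.135],
    [0, 0, 0.135],
    [0, 0, 0.135],
  ],
  turn=[
    [0, 0, 0],
    [0, 0, 0],
    [0, 0, 0],
    [0, 0, 0],
    [0, 0, 0],
    [0, 0, 0],
    [0, 0, 0],
  ],
  claw=[1, 1, 1, 1, 1, 1, 1],
)

```text
clock: 25.2
position: [0.5531, -0.0323, 0.0901]
ee_rot: [0.0, 0.998, -0.061, 0.003]
contact_force: [-1.0, 1.3, -3.2]
width: 0.0468
gripper_force: 62.9
```

Call:
carry_out(
  delta_pos=[
    [0, 0, 0],
    [0, 0, 0],
    [0, 0, 0],
    [0, 0, 0],
    [0, 0, 0],
    [0, 0, -0.05],
    [0, 0, -0.15],
    [0, 0, -0.25],
    [0, 0, -0.35],
    [0, 0, -0.35],
  ],
  turn=[
    [0, 0, 0],
    [0, 0, 0],
    [0, 0, 0],
    [0, 0, 0],
    [0, 0, 0],
    [0, 0, 0],
    [0, 0, 0],
    [0, 0, 0],
    [0, 0, 0],
    [0, 0, 0],
  ],
  claw=[-1, -1, -1, -1, -1, -1, -1, -1, -1, -1],
)

```text
clock: 26.2
position: [0.5558, -0.0328, 0.2355]
ee_rot: [0.001, 0.998, -0.061, 0.009]
contact_force: [0.3, -0.5, 0.7]
width: 0.0853
gripper_force: 0.0
```

Run:
```python
from h import *
r,p=rot();print(p,manip.get_state()['contact_force'])
d=shot('wrist','w9.png');w=cloud(d)
k=np.hypot(w[...,0]-.5498,w[...,1]+.032)<.05
z=w[k][:,2];print(np.histogram(z,np.arange(.04,.17,.004)))
print(ring('wrist',.5498,-.032,.078,.090,.04))
print(ring('wrist',.5498,-.032,.058,.090,.06))
shot('top')
for n in('collar1','stand','cutter'):print(n,[(np.round(o['point'],3).tolist(),round(o['score'],2)) for o in manip.place_of('top',n)])
```

```text
[ 0.55575708 -0.03280445  0.23553338] [ 0.29023979 -0.53916131  0.65881566]
(array([   0,    7,   39,   42,   47,  237, 4053,   67,   84,   87,  936,
        151,   35,   42,   44,   41,   44,   51,   47,   53,   53,   58,
         53,   63,  138,  377,   73,  670,   69,    0,    0,    0]), array([0.04 , 0.044, 0.048, 0.052, 0.056, 0.06 , 0.064, 0.068, 0.072,
       0.076, 0.08 , 0.084, 0.088, 0.092, 0.096, 0.1  , 0.104, 0.108,
       0.112, 0.116, 0.12 , 0.124, 0.128, 0.132, 0.136, 0.14 , 0.144,
       0.148, 0.152, 0.156, 0.16 , 0.164, 0.168]))
(array([ 0.5504, -0.0331]), 0.0245, array([ 0.5502, -0.0329]), 0.0251, np.float64(0.0831), array([232., 229., 228.]))
(array([ 0.5503, -0.0333]), 0.0448, array([ 0.5504, -0.033 ]), 0.0472, np.float64(0.0657), array([ 31.,  86., 166.]))
collar1 [([0.732, -0.319, 0.004], 0.8), ([0.452, -0.241, 0.002], 0.76), ([0.555, -0.348, 0.002], 0.72), ([0.72, -0.414, -0.001], 0.72), ([0.577, -0.25, 0.001], 0.64), ([0.549, -0.032, -0.004], 0.54), ([0.455, -0.354, 0.004], 0.51)]
stand [([0.551, -0.032, 0.0], 0.76), ([0.452, -0.24, 0.004], 0.4)]
cutter [([0.549, -0.031, 0.045], 0.58), ([0.757, -0.193, -0.0], 0.46), ([0.506, 0.342, -0.001], 0.19)]
```

View pics/w9.png

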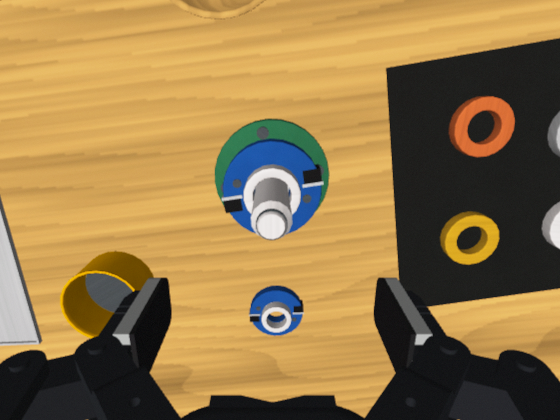

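The cutter is home: hub top at 83 mm, centred within 1 mm, image (272,190). Next is the copper collar.

Run:
```python
from h import *
print(go((.55,-.245,.2),-7))
```

```text
([0.0621, 0.5288, 0.069], [-0.0, -0.003, -0.002])
```

Call:
carry_out(
  delta_pos=[
    [0.01, 0.1, 0],
    [0.02, 0.22, 0],
    [0.04, 0.34, 0],
    [0.06, 0.46, 0.07],
    [0.062, 0.529, 0.07],
    [0.062, 0.529, 0.07],
    [0.062, 0.529, 0.07],
    [0.062, 0.529, 0.07],
    [0.062, 0.529, 0.07],
    [0.062, 0.529, 0.07],
  ],
  turn=[
    [0, 0, 0],
    [0, 0, 0],
    [0, 0, 0],
    [0, 0, 0],
    [0, 0, 0],
    [0, 0, 0],
    [0, 0, 0],
    [0, 0, 0],
    [0, 0, 0],
    [0, 0, 0],
  ],
  claw=[-1, -1, -1, -1, -1, -1, -1, -1, -1, -1],
)

```text
clock: 27.55
position: [0.5512, -0.2441, 0.2018]
ee_rot: [0.0, 0.998, -0.061, 0.003]
contact_force: [-0.2, 0.2, 1.1]
width: 0.0852
gripper_force: 0.0
```

```bash
cat > col.py <<'E'
import sys
from h import *
x,y=float(sys.argv[1]),float(sys.argv[2])
r,p=rot();print(p,r.as_matrix()[:,2].round(4))
a=ring('wrist',x,y,.010,.022,.055,'w10.png');print(a)
c=a[0]; print('down',go((c[0],c[1],.004),-7))
E
python3 col.py .577 -.25
```

```text
[ 0.55120301 -0.24409939  0.20183453] [ 5.3e-03 -8.0e-04 -1.0e+00]
(array([ 0.5751, -0.249 ]), 0.0295, array([ 0.5749, -0.2489]), 0.03, np.float64(0.0152), array([252., 164.,  84.]))
down ([0.0581, 0.0045, 0.4949], [0.0, -0.01, 0.001])
```

View pics/w10.png

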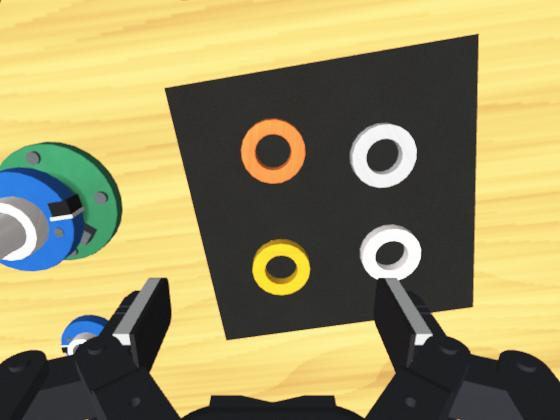

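Copper at (273,151) on the mat, radius 29.5 mm, as planned. Grasp.

Call:
carry_out(
  delta_pos=[
    [0.058, 0.0045, 0.1],
    [0.058, 0.0045, 0.22],
    [0.058, 0.0045, 0.34],
    [0.058, 0.0045, 0.44],
    [0.058, 0.0045, 0.48],
    [0.058, 0.0045, 0.495],
    [0.058, 0.0045, 0.495],
    [0.058, 0.0045, 0.495],
    [0.058, 0.0045, 0.495],
    [0.058, 0.0045, 0.495],
    [0.058, 0.0045, 0.495],
    [0.058, 0.0045, 0.495],
  ],
  turn=[
    [0, -0.01, 0],
    [0, -0.01, 0],
    [0, -0.01, 0],
    [0, -0.01, 0],
    [0, -0.01, 0],
    [0, -0.01, 0],
    [0, -0.01, 0],
    [0, -0.01, 0],
    [0, -0.01, 0],
    [0, -0.01, 0],
    [0, -0.01, 0],
    [0, -0.01, 0],
  ],
  claw=[-1, -1, -1, -1, -1, -1, -1, 1, 1, 1, 1, 1],
  force=60,
)

```text
clock: 28.8
position: [0.576, -0.2503, 0.0062]
ee_rot: [0.001, 0.998, -0.062, 0.002]
contact_force: [-0.5, 1.5, 5.5]
width: 0.0561
gripper_force: 62.8
```

Call:
carry_out(
  delta_pos=[
    [0, 0, 0],
    [0, 0, -0.03],
    [0, 0, -0.1],
    [0, 0, -0.2],
    [0, 0, -0.3],
    [0, 0, -0.4],
    [0, 0, -0.5],
    [0, 0, -0.5],
    [0, 0, -0.5],
  ],
  turn=[
    [0, 0, 0],
    [0, 0, 0],
    [0, 0, 0],
    [0, 0, 0],
    [0, 0, 0],
    [0, 0, 0],
    [0, 0, 0],
    [0, 0, 0],
    [0, 0, 0],
  ],
  claw=[1, 1, 1, 1, 1, 1, 1, 1, 1],
)

```text
clock: 29.7
position: [0.5749, -0.2502, 0.2054]
ee_rot: [0.001, 0.998, -0.061, 0.001]
contact_force: [-0.5, -0.2, -2.4]
width: 0.0564
gripper_force: 64.7
```

```bash
cat > held.py <<'E'
from h import *
SP=np.array([.5498,-.0323])
r,p=rot();s=manip.get_state();print(p,s['width'],s['gripper_force'],r.as_matrix()[:,2].round(4))
d=shot('wrist');w=cloud(d)
k=(np.hypot(w[...,0]-p[0],w[...,1]-p[1])<.035)&(abs(w[...,2]-p[2]-.012)<.02)
t=r.inv().apply(w[k]-p); k2=np.abs(t[:,1])<.028; t=t[k2]
zt=np.median(t[:,2]);t=t[abs(t[:,2]-zt)<.003]
f=least_squares(lambda c:np.clip(np.abs(np.hypot(*(t[:,:2]-c).T)-.02325)-.00675,0,None),[0,0]);
print('ring in tool',f.x.round(4),f.fun.mean(),'top z',zt,len(t), 'spread x',t[:,0].min(),t[:,0].max())
A=np.linalg.lstsq(np.c_[t[:,:2],np.ones(len(t))],t[:,2],rcond=None)[0];print('tilt',A[:2])
off=r.apply([*f.x,0])[:2]
print('world off',off,'go',go((*(SP-off),.235),-7))
E
python3 held.py
```

```text
[ 0.57494005 -0.25018815  0.20538696] 0.05635479563115312 64.6648709215242 [ 0.0022 -0.0018 -1.    ]
ring in tool [-0.0007  0.0008] 3.529388807307788e-06 top z -0.008835337312957806 9377 spread x -0.03072124727498853 0.028965189902224544
tilt [0.00505384 0.00066234]
world off [-0.00076987 -0.00075888] go ([-0.1251, -0.534, -0.0787], [-0.0, 0.002, -0.001])
```

Collar held level and centred. Moving over the spindle.

Call:
carry_out(
  delta_pos=[
    [0, 0, -0.08],
    [-0.04, -0.1, -0.08],
    [-0.08, -0.22, -0.08],
    [-0.125, -0.34, -0.08],
    [-0.125, -0.45, -0.08],
    [-0.125, -0.534, -0.08],
    [-0.125, -0.534, -0.08],
    [-0.125, -0.534, -0.08],
    [-0.125, -0.534, -0.08],
    [-0.125, -0.534, -0.08],
  ],
  turn=[
    [0, 0, 0],
    [0, 0, 0],
    [0, 0, 0],
    [0, 0, 0],
    [0, 0, 0],
    [0, 0, 0],
    [0, 0, 0],
    [0, 0, 0],
    [0, 0, 0],
    [0, 0, 0],
  ],
  claw=[1, 1, 1, 1, 1, 1, 1, 1, 1, 1],
)

```text
clock: 30.75
position: [0.5511, -0.0331, 0.2348]
ee_rot: [0.0, 0.998, -0.062, -0.001]
contact_force: [0.8, -0.6, -2.1]
width: 0.0558
gripper_force: 64.9
```

```bash
python3 held.py
```

```text
[ 0.55108979 -0.03310817  0.23478195] 0.055810281759435504 64.86692620572285 [-1.9e-03 -2.0e-04 -1.0e+00]
ring in tool [-0.0007  0.0008] 3.6171957769228998e-06 top z -0.008883901085893892 9373 spread x -0.03099181049735399 0.028893359735340875
tilt [0.0048419  0.00074916]
world off [-0.00078315 -0.0007103 ] go ([-0.0019, -0.0035, 0.0], [0.001, 0.003, -0.005])
```

Call:
carry_out(
  delta_pos=[
    [-0.002, -0.0035, 0],
    [-0.002, -0.0035, 0.05],
    [-0.002, -0.0035, 0.1],
    [-0.002, -0.0035, 0.15],
    [-0.002, -0.0035, 0.2],
    [-0.002, -0.0035, 0.25],
    [-0.002, -0.0035, 0.25],
    [-0.002, -0.0035, 0.25],
  ],
  turn=[
    [0, 0, 0],
    [0, 0, 0],
    [0, 0, 0],
    [0, 0, 0],
    [0, 0, 0],
    [0, 0, 0],
    [0, 0, 0],
    [0, 0, 0],
  ],
  claw=[1, 1, 1, 1, 1, 1, 1, 1],
)

```text
clock: 31.6
position: [0.5508, -0.0308, 0.1358]
ee_rot: [0.0, 0.998, -0.062, -0.0]
contact_force: [0.0, 0.0, -2.1]
width: 0.0561
gripper_force: 65.2
```

Call:
carry_out(
  delta_pos=[
    [0, 0, 0.04],
    [0, 0, 0.08],
    [0, 0, 0.108],
    [0, 0, 0.108],
    [0, 0, 0.108],
    [0, 0, 0.108],
    [0, 0, 0.108],
    [0, 0, 0.108],
    [0, 0, 0.108],
  ],
  turn=[
    [0, 0, 0],
    [0, 0, 0],
    [0, 0, 0],
    [0, 0, 0],
    [0, 0, 0],
    [0, 0, 0],
    [0, 0, 0],
    [0, 0, 0],
    [0, 0, 0],
  ],
  claw=[1, 1, 1, 1, 1, -1, -1, -1, -1],
)

```text
clock: 32.5
position: [0.5511, -0.0304, 0.0928]
ee_rot: [0.0, 0.998, -0.061, 0.0]
contact_force: [0.3, 0.1, 0.5]
width: 0.0851
gripper_force: 0.0
```

Call:
carry_out(
  delta_pos=[
    [0, 0, -0.08],
    [0, 0, -0.2],
    [0, 0, -0.3],
    [0, 0.05, -0.36],
    [0, 0.15, -0.36],
    [0, 0.27, -0.36],
    [0, 0.39, -0.36],
    [0, 0.51, -0.36],
    [0, 0.63, -0.36],
    [0, 0.75, -0.36],
    [0, 0.77, -0.36],
    [0, 0.77, -0.36],
  ],
  turn=[
    [0, 0, 0],
    [0, 0, 0],
    [0, 0, 0],
    [0, 0, 0],
    [0, 0, 0],
    [0, 0, 0],
    [0, 0, 0],
    [0, 0, 0],
    [0, 0, 0],
    [0, 0, 0],
    [0, 0, 0],
    [0, 0, 0],
  ],
  claw=[-1, -1, -1, -1, -1, -1, -1, -1, -1, -1, -1, -1],
)

```text
clock: 33.7
position: [0.5125, -0.3376, 0.2359]
ee_rot: [-0.0, 0.998, -0.063, -0.0]
contact_force: [-0.0, 0.9, -0.3]
width: 0.0849
gripper_force: 0.0
```

```bash
cat > stk.py <<'E'
from h import *
d=shot('top');w=cloud(d)
k=np.hypot(w[...,0]-.5498,w[...,1]+.0323)<.045
q=w[k&(w[...,2]>.088)&(w[...,2]<.138)];print('stack',len(q),np.percentile(q[:,2],[10,50,90]).round(4),((q.min(0)+q.max(0))/2).round(4))
print([np.round(o['point'],3).tolist() for o in manip.place_of('top','collar1')])
E
python3 stk.py; python3 col.py .556 -.348
```

```text
stack 257 [0.0927 0.0971 0.1026] [ 0.5484 -0.0285  0.1133]
[[0.45, -0.239, 0.002], [0.454, -0.354, 0.004], [0.719, -0.415, 0.001], [0.587, -0.364, 0.002], [0.552, -0.031, 0.084]]
[ 0.51292997 -0.33490735  0.23621002] [-7.0e-04  1.5e-03 -1.0e+00]
(array([ 0.5883, -0.3651]), 0.027, array([ 0.5916, -0.3663]), 0.0297, np.float64(0.0152), array([247.5, 247. , 247. ]))
down ([0.1963, 0.0538, 0.5808], [-0.002, 0.001, 0.001])
```

View pics/w10.png

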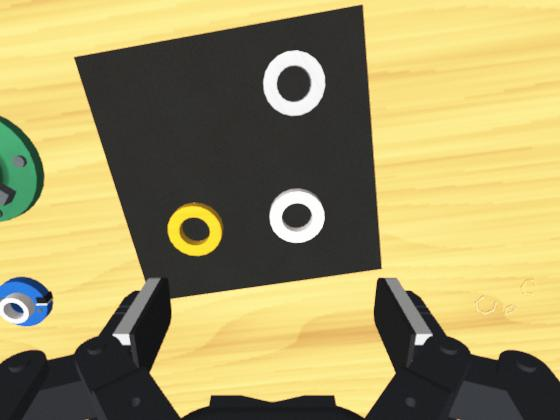

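The grey collar was knocked to about (0.588, -0.364), image (294,83). Copper is seated, with its top at 97 mm. I refit around the new spot.

```bash
python3 col.py .588 -.365
```

```text
[ 0.51311187 -0.33448046  0.23638687] [-5.0e-04  1.2e-03 -1.0e+00]
(array([ 0.5921, -0.3666]), 0.0296, array([ 0.5921, -0.3667]), 0.03, np.float64(0.0152), array([248., 247., 248.]))
down ([0.2058, 0.0567, 0.5811], [-0.001, 0.001, 0.002])
```

Call:
carry_out(
  delta_pos=[
    [0.1, 0.03, 0.05],
    [0.206, 0.057, 0.1],
    [0.206, 0.057, 0.2],
    [0.206, 0.057, 0.32],
    [0.206, 0.057, 0.44],
    [0.206, 0.057, 0.53],
    [0.206, 0.057, 0.57],
    [0.206, 0.057, 0.581],
    [0.206, 0.057, 0.581],
    [0.206, 0.057, 0.581],
    [0.206, 0.057, 0.581],
    [0.206, 0.057, 0.581],
  ],
  turn=[
    [0, 0, 0],
    [0, 0, 0],
    [0, 0, 0],
    [0, 0, 0],
    [0, 0, 0],
    [0, 0, 0],
    [0, 0, 0],
    [0, 0, 0],
    [0, 0, 0],
    [0, 0, 0],
    [0, 0, 0],
    [0, 0, 0],
  ],
  claw=[-1, -1, -1, -1, -1, -1, -1, -1, -1, 1, 1, 1],
  force=60,
)

```text
clock: 35.1
position: [0.5933, -0.3691, 0.0068]
ee_rot: [0.001, 0.998, -0.061, 0.002]
contact_force: [-0.5, 1.5, 5.3]
width: 0.0562
gripper_force: 63.7
```

Call:
carry_out(
  delta_pos=[
    [0, 0, 0],
    [0, 0, 0],
    [0, 0, -0.03],
    [0, 0, -0.1],
    [0, 0, -0.2],
    [0, 0, -0.3],
    [0, 0, -0.4],
    [0, 0, -0.5],
    [0, 0, -0.58],
    [0, 0, -0.58],
    [0, 0, -0.58],
  ],
  turn=[
    [0, 0, 0],
    [0, 0, 0],
    [0, 0, 0],
    [0, 0, 0],
    [0, 0, 0],
    [0, 0, 0],
    [0, 0, 0],
    [0, 0, 0],
    [0, 0, 0],
    [0, 0, 0],
    [0, 0, 0],
  ],
  claw=[1, 1, 1, 1, 1, 1, 1, 1, 1, 1, 1],
)

```text
clock: 36.2
position: [0.5918, -0.3689, 0.2372]
ee_rot: [0.001, 0.998, -0.061, 0.001]
contact_force: [-0.7, 0.9, -2.2]
width: 0.0559
gripper_force: 64.3
```

```bash
python3 held.py
```

```text
[ 0.59182087 -0.36886188  0.23718386] 0.05593716491028866 64.2967679532012 [ 0.001  -0.0014 -1.    ]
ring in tool [-0.0006  0.0009] 3.4840548061859042e-06 top z -0.008245015771711096 9270 spread x -0.03127380430872086 0.028977164085844206
tilt [0.00325693 0.00158932]
world off [-0.00074118 -0.00076934] go ([-0.2042, -0.8233, 0.0015], [-0.001, 0.004, -0.002])
```

Call:
carry_out(
  delta_pos=[
    [-0.204, -0.823, 0],
    [-0.204, -0.823, 0],
    [-0.204, -0.823, 0],
    [-0.204, -0.823, 0],
    [-0.204, -0.823, 0],
    [-0.204, -0.823, 0],
    [-0.204, -0.823, 0],
    [-0.204, -0.823, 0],
    [-0.204, -0.823, 0],
    [-0.204, -0.823, 0],
    [-0.204, -0.823, 0],
    [-0.204, -0.823, 0],
  ],
  turn=[
    [0, 0, 0],
    [0, 0, 0],
    [0, 0, 0],
    [0, 0, 0],
    [0, 0, 0],
    [0, 0, 0],
    [0, 0, 0],
    [0, 0, 0],
    [0, 0, 0],
    [0, 0, 0],
    [0, 0, 0],
    [0, 0, 0],
  ],
  claw=[1, 1, 1, 1, 1, 1, 1, 1, 1, 1, 1, 1],
)

```text
clock: 37.45
position: [0.5514, -0.0333, 0.2355]
ee_rot: [0.0, 0.998, -0.062, -0.001]
contact_force: [0.2, -0.5, -2.3]
width: 0.0558
gripper_force: 64.5
```

```bash
python3 held.py
```

```text
[ 0.55141813 -0.03329786  0.23546057] 0.05582998872718191 64.51274986728095 [-1.2e-03 -1.0e-04 -1.0e+00]
ring in tool [-0.0007  0.0008] 3.247031821549348e-06 top z -0.008316452100429033 9276 spread x -0.031056327737318694 0.02907039529557578
tilt [0.00408043 0.0013084 ]
world off [-0.00079486 -0.00072033] go ([-0.0025, -0.0037, 0.0015], [0.0, 0.002, -0.005])
```

Call:
carry_out(
  delta_pos=[
    [-0.0025, -0.0035, 0],
    [-0.0025, -0.0035, 0.05],
    [-0.0025, -0.0035, 0.1],
    [-0.0025, -0.0035, 0.15],
    [-0.0025, -0.0035, 0.2],
    [-0.0025, -0.0035, 0.25],
    [-0.0025, -0.0035, 0.29],
    [-0.0025, -0.0035, 0.321],
    [-0.0025, -0.0035, 0.321],
    [-0.0025, -0.0035, 0.321],
  ],
  turn=[
    [0, 0, 0],
    [0, 0, 0],
    [0, 0, 0],
    [0, 0, 0],
    [0, 0, 0],
    [0, 0, 0],
    [0, 0, 0],
    [0, 0, 0],
    [0, 0, 0],
    [0, 0, 0],
  ],
  claw=[1, 1, 1, 1, 1, 1, 1, 1, 1, 1],
)

```text
clock: 38.5
position: [0.5508, -0.0307, 0.1078]
ee_rot: [0.0, 0.998, -0.062, -0.0]
contact_force: [-0.9, 0.7, -2.1]
width: 0.0559
gripper_force: 64.5
```

Call:
carry_out(
  delta_pos=[
    [0, 0, 0],
    [0, 0, 0],
    [0, 0, 0],
    [0, 0, 0],
    [0, 0, -0.1],
    [0, 0, -0.2],
    [0, 0, -0.3],
    [0, 0, -0.3],
  ],
  turn=[
    [0, 0, 0],
    [0, 0, 0],
    [0, 0, 0],
    [0, 0, 0],
    [0, 0, 0],
    [0, 0, 0],
    [0, 0, 0],
    [0, 0, 0],
  ],
  claw=[-1, -1, -1, -1, -1, -1, -1, -1],
)

```text
clock: 39.3
position: [0.5541, -0.0311, 0.2339]
ee_rot: [0.001, 0.998, -0.061, 0.006]
contact_force: [-0.4, 0.7, 0.4]
width: 0.0852
gripper_force: 0.0
```

Call:
carry_out(
  delta_pos=[
    [-0.25, 0.557, 0],
    [-0.25, 0.557, 0],
    [-0.25, 0.557, 0],
    [-0.25, 0.557, 0],
    [-0.25, 0.557, 0],
    [-0.25, 0.557, 0],
    [-0.25, 0.557, 0],
    [-0.25, 0.557, 0],
    [-0.25, 0.557, 0],
    [-0.25, 0.557, 0],
  ],
  turn=[
    [0, 0, 0],
    [0, 0, 0],
    [0, 0, 0],
    [0, 0, 0],
    [0, 0, 0],
    [0, 0, 0],
    [0, 0, 0],
    [0, 0, 0],
    [0, 0, 0],
    [0, 0, 0],
  ],
  claw=[-1, -1, -1, -1, -1, -1, -1, -1, -1, -1],
)

```text
clock: 40.3
position: [0.4245, -0.2383, 0.2275]
ee_rot: [-0.0, 0.998, -0.06, -0.0]
contact_force: [-0.2, -0.2, 0.9]
width: 0.0853
gripper_force: 0.0
```

```bash
python3 stk.py; python3 col.py .45 -.24
```

```text
stack 278 [0.1059 0.1114 0.1176] [ 0.5488 -0.0288  0.1134]
[[0.452, -0.241, 0.002], [0.55, -0.029, 0.096], [0.719, -0.417, 0.0], [0.734, -0.32, 0.002]]
[ 0.42444828 -0.2385939   0.22751968] [-5.e-04  1.e-04 -1.e+00]
(array([ 0.4532, -0.2426]), 0.0295, array([ 0.453 , -0.2427]), 0.03, np.float64(0.0151), array([243., 205.,  44.]))
down ([0.073, 0.0008, 0.5589], [0.0, 0.001, 0.001])
```

Brass found at (0.453, -0.2426), radius 29.5 mm; stack top is at 112 mm as expected. Grasp.

Call:
carry_out(
  delta_pos=[
    [0.073, 0.001, 0.1],
    [0.073, 0.001, 0.22],
    [0.073, 0.001, 0.34],
    [0.073, 0.001, 0.45],
    [0.073, 0.001, 0.53],
    [0.073, 0.001, 0.553],
    [0.073, 0.001, 0.559],
    [0.073, 0.001, 0.559],
    [0.073, 0.001, 0.559],
    [0.073, 0.001, 0.559],
    [0.073, 0.001, 0.559],
    [0.073, 0.001, 0.559],
  ],
  turn=[
    [0, 0, 0],
    [0, 0, 0],
    [0, 0, 0],
    [0, 0, 0],
    [0, 0, 0],
    [0, 0, 0],
    [0, 0, 0],
    [0, 0, 0],
    [0, 0, 0],
    [0, 0, 0],
    [0, 0, 0],
    [0, 0, 0],
  ],
  claw=[-1, -1, -1, -1, -1, -1, -1, -1, 1, 1, 1, 1],
  force=60,
)

```text
clock: 41.65
position: [0.4539, -0.2438, 0.0067]
ee_rot: [0.001, 0.998, -0.062, 0.001]
contact_force: [-1.5, 3.0, 12.2]
width: 0.0564
gripper_force: 60.9
```

Call:
carry_out(
  delta_pos=[
    [0, 0, 0],
    [0, 0, 0],
    [0, 0, -0.03],
    [0, 0, -0.1],
    [0, 0, -0.2],
    [0, 0, -0.3],
    [0, 0, -0.4],
    [0, 0, -0.5],
    [0, 0, -0.575],
    [0, 0, -0.575],
    [0, 0, -0.575],
  ],
  turn=[
    [0, 0, 0],
    [0, 0, 0],
    [0, 0, 0],
    [0, 0, 0],
    [0, 0, 0],
    [0, 0, 0],
    [0, 0, 0],
    [0, 0, 0],
    [0, 0, 0],
    [0, 0, 0],
    [0, 0, 0],
  ],
  claw=[1, 1, 1, 1, 1, 1, 1, 1, 1, 1, 1],
)

```text
clock: 42.75
position: [0.4526, -0.2433, 0.2347]
ee_rot: [0.0, 0.998, -0.061, 0.0]
contact_force: [-0.6, 0.4, -2.7]
width: 0.0562
gripper_force: 64.3
```

```bash
python3 held.py
```

```text
[ 0.45258391 -0.24328596  0.23471803] 0.056198276786403926 64.30468630045652 [ 6.e-04 -1.e-03 -1.e+00]
ring in tool [-0.0006  0.0009] 3.504027573022225e-06 top z -0.008207838747745912 9293 spread x -0.030833627441419785 0.029001793549930138
tilt [0.00455338 0.00095364]
world off [-0.0006789 -0.0007848] go ([0.1796, -0.5546, -0.0041], [-0.001, 0.003, -0.001])
```

Call:
carry_out(
  delta_pos=[
    [0.18, -0.555, -0.005],
    [0.18, -0.555, -0.005],
    [0.18, -0.555, -0.005],
    [0.18, -0.555, -0.005],
    [0.18, -0.555, -0.005],
    [0.18, -0.555, -0.005],
    [0.18, -0.555, -0.005],
    [0.18, -0.555, -0.005],
    [0.18, -0.555, -0.005],
    [0.18, -0.555, -0.005],
  ],
  turn=[
    [0, 0, 0],
    [0, 0, 0],
    [0, 0, 0],
    [0, 0, 0],
    [0, 0, 0],
    [0, 0, 0],
    [0, 0, 0],
    [0, 0, 0],
    [0, 0, 0],
    [0, 0, 0],
  ],
  claw=[1, 1, 1, 1, 1, 1, 1, 1, 1, 1],
)

```text
clock: 43.8
position: [0.5511, -0.033, 0.2358]
ee_rot: [0.0, 0.998, -0.062, -0.0]
contact_force: [0.0, -0.4, -1.8]
width: 0.056
gripper_force: 64.5
```

```bash
python3 held.py
```

```text
[ 0.55110031 -0.03300977  0.23578954] 0.05604398376955539 64.47710774838924 [-9.e-04 -1.e-04 -1.e+00]
ring in tool [-0.0006  0.0009] 3.2724087525222536e-06 top z -0.008156129526220265 9293 spread x -0.03134936760483355 0.029121024733301564
tilt [0.00445552 0.00075393]
world off [-0.00071894 -0.0007752 ] go ([-0.0021, -0.0032, 0.0022], [0.0, 0.001, -0.005])
```

Call:
carry_out(
  delta_pos=[
    [-0.002, -0.003, 0],
    [-0.002, -0.003, 0.05],
    [-0.002, -0.003, 0.1],
    [-0.002, -0.003, 0.15],
    [-0.002, -0.003, 0.2],
    [-0.002, -0.003, 0.25],
    [-0.002, -0.003, 0.288],
    [-0.002, -0.003, 0.288],
    [-0.002, -0.003, 0.288],
  ],
  turn=[
    [0, 0, 0],
    [0, 0, 0],
    [0, 0, 0],
    [0, 0, 0],
    [0, 0, 0],
    [0, 0, 0],
    [0, 0, 0],
    [0, 0, 0],
    [0, 0, 0],
  ],
  claw=[1, 1, 1, 1, 1, 1, 1, 1, 1],
)

```text
clock: 44.75
position: [0.551, -0.0308, 0.121]
ee_rot: [0.0, 0.998, -0.062, -0.0]
contact_force: [-1.0, -0.8, -1.4]
width: 0.0558
gripper_force: 64.5
```

Call:
carry_out(
  delta_pos=[
    [0, 0, 0],
    [0, 0, 0],
    [0, 0, 0],
    [0, 0, 0],
    [0, 0, -0.1],
    [0, 0, -0.2],
    [0, 0, -0.28],
    [0, 0, -0.28],
  ],
  turn=[
    [0, 0, 0],
    [0, 0, 0],
    [0, 0, 0],
    [0, 0, 0],
    [0, 0, 0],
    [0, 0, 0],
    [0, 0, 0],
    [0, 0, 0],
  ],
  claw=[-1, -1, -1, -1, -1, -1, -1, -1],
)

```text
clock: 45.55
position: [0.554, -0.0311, 0.2382]
ee_rot: [0.001, 0.998, -0.061, 0.005]
contact_force: [0.7, -0.2, 0.1]
width: 0.085
gripper_force: 0.0
```

Call:
carry_out(
  delta_pos=[
    [-0.2, 0.84, 0],
    [-0.2, 0.84, 0],
    [-0.2, 0.84, 0],
    [-0.2, 0.84, 0],
    [-0.2, 0.84, 0],
    [-0.2, 0.84, 0],
    [-0.2, 0.84, 0],
    [-0.2, 0.84, 0],
    [-0.2, 0.84, 0],
    [-0.2, 0.84, 0],
    [-0.2, 0.84, 0],
    [-0.2, 0.84, 0],
  ],
  turn=[
    [0, 0, 0],
    [0, 0, 0],
    [0, 0, 0],
    [0, 0, 0],
    [0, 0, 0],
    [0, 0, 0],
    [0, 0, 0],
    [0, 0, 0],
    [0, 0, 0],
    [0, 0, 0],
    [0, 0, 0],
    [0, 0, 0],
  ],
  claw=[-1, -1, -1, -1, -1, -1, -1, -1, -1, -1, -1, -1],
)

```text
clock: 46.75
position: [0.4309, -0.353, 0.2329]
ee_rot: [-0.0, 0.998, -0.06, -0.0]
contact_force: [0.1, -0.2, 0.0]
width: 0.0856
gripper_force: 0.0
```

```bash
python3 stk.py; python3 col.py .455 -.355
```

```text
stack 298 [0.1175 0.1251 0.129 ] [ 0.5494 -0.0283  0.1129]
[[0.455, -0.356, 0.006], [0.549, -0.03, 0.111], [0.734, -0.316, -0.002], [0.72, -0.416, -0.002]]
[ 0.43082743 -0.35334128  0.23294982] [-3.e-04 -2.e-04 -1.e+00]
(array([ 0.4557, -0.3557]), 0.0295, array([ 0.4556, -0.3559]), 0.0299, np.float64(0.0152), array([252., 251., 251.]))
down ([0.0628, -0.0023, 0.5723], [0.0, 0.001, 0.001])
```

Three parts are stacked (top at 126 mm). The aluminium collar is at (0.4557, -0.3557).

Call:
carry_out(
  delta_pos=[
    [0.063, -0.002, 0.1],
    [0.063, -0.002, 0.22],
    [0.063, -0.002, 0.34],
    [0.063, -0.002, 0.45],
    [0.063, -0.002, 0.54],
    [0.063, -0.002, 0.566],
    [0.063, -0.002, 0.572],
    [0.063, -0.002, 0.572],
    [0.063, -0.002, 0.572],
    [0.063, -0.002, 0.572],
    [0.063, -0.002, 0.572],
    [0.063, -0.002, 0.572],
  ],
  turn=[
    [0, 0, 0],
    [0, 0, 0],
    [0, 0, 0],
    [0, 0, 0],
    [0, 0, 0],
    [0, 0, 0],
    [0, 0, 0],
    [0, 0, 0],
    [0, 0, 0],
    [0, 0, 0],
    [0, 0, 0],
    [0, 0, 0],
  ],
  claw=[-1, -1, -1, -1, -1, -1, -1, -1, 1, 1, 1, 1],
  force=60,
)

```text
clock: 48.1
position: [0.4564, -0.3571, 0.0071]
ee_rot: [0.001, 0.998, -0.061, 0.001]
contact_force: [-0.2, 2.2, 11.4]
width: 0.0564
gripper_force: 61.2
```

Call:
carry_out(
  delta_pos=[
    [0, 0, 0],
    [0, 0, 0],
    [0, 0, -0.03],
    [0, 0, -0.1],
    [0, 0, -0.2],
    [0, 0, -0.3],
    [0, 0, -0.4],
    [0, 0, -0.5],
    [0, 0, -0.575],
    [0, 0, -0.575],
    [0, 0, -0.575],
  ],
  turn=[
    [0, 0, 0],
    [0, 0, 0],
    [0, 0, 0],
    [0, 0, 0],
    [0, 0, 0],
    [0, 0, 0],
    [0, 0, 0],
    [0, 0, 0],
    [0, 0, 0],
    [0, 0, 0],
    [0, 0, 0],
  ],
  claw=[1, 1, 1, 1, 1, 1, 1, 1, 1, 1, 1],
)

```text
clock: 49.2
position: [0.4552, -0.3565, 0.2347]
ee_rot: [0.001, 0.998, -0.061, 0.0]
contact_force: [-0.6, 0.4, -2.3]
width: 0.056
gripper_force: 64.2
```

```bash
python3 held.py
```

```text
[ 0.45515695 -0.35647172  0.23467241] 0.05595631222989926 64.22893859446049 [ 3.0e-04 -1.1e-03 -1.0e+00]
ring in tool [-0.0008  0.0008] 3.29556812200223e-06 top z -0.007870730207958535 9250 spread x -0.03091162102974885 0.029116603781624784
tilt [0.00450313 0.00119408]
world off [-0.00089861 -0.00070544] go ([0.1389, -0.8341, -0.0041], [-0.002, 0.004, -0.002])
```

Call:
carry_out(
  delta_pos=[
    [0.139, -0.834, -0.005],
    [0.139, -0.834, -0.005],
    [0.139, -0.834, -0.005],
    [0.139, -0.834, -0.005],
    [0.139, -0.834, -0.005],
    [0.139, -0.834, -0.005],
    [0.139, -0.834, -0.005],
    [0.139, -0.834, -0.005],
    [0.139, -0.834, -0.005],
    [0.139, -0.834, -0.005],
    [0.139, -0.834, -0.005],
    [0.139, -0.834, -0.005],
  ],
  turn=[
    [0, 0, 0],
    [0, 0, 0],
    [0, 0, 0],
    [0, 0, 0],
    [0, 0, 0],
    [0, 0, 0],
    [0, 0, 0],
    [0, 0, 0],
    [0, 0, 0],
    [0, 0, 0],
    [0, 0, 0],
    [0, 0, 0],
  ],
  claw=[1, 1, 1, 1, 1, 1, 1, 1, 1, 1, 1, 1],
)

```text
clock: 50.45
position: [0.5512, -0.0335, 0.2356]
ee_rot: [0.0, 0.998, -0.062, -0.001]
contact_force: [0.2, 0.2, -2.7]
width: 0.0563
gripper_force: 64.4
```

```bash
python3 held.py
```

```text
[ 0.55119553 -0.03351864  0.23564141] 0.05626181666100202 64.44710718467832 [-1.1e-03 -1.0e-04 -1.0e+00]
ring in tool [-0.0008  0.0009] 3.3066838476600013e-06 top z -0.007887088273281004 9226 spread x -0.031079190496547355 0.028867375279536096
tilt [0.00421936 0.00142084]
world off [-0.00089723 -0.00077829] go ([-0.002, -0.0045, 0.0019], [0.0, 0.002, -0.005])
```

Call:
carry_out(
  delta_pos=[
    [-0.002, -0.0045, 0],
    [-0.002, -0.0045, 0.05],
    [-0.002, -0.0045, 0.1],
    [-0.002, -0.0045, 0.15],
    [-0.002, -0.0045, 0.2],
    [-0.002, -0.0045, 0.24],
    [-0.002, -0.0045, 0.255],
    [-0.002, -0.0045, 0.255],
    [-0.002, -0.0045, 0.255],
  ],
  turn=[
    [0, 0, 0],
    [0, 0, 0],
    [0, 0, 0],
    [0, 0, 0],
    [0, 0, 0],
    [0, 0, 0],
    [0, 0, 0],
    [0, 0, 0],
    [0, 0, 0],
  ],
  claw=[1, 1, 1, 1, 1, 1, 1, 1, 1],
)

```text
clock: 51.4
position: [0.5515, -0.0306, 0.1347]
ee_rot: [0.0, 0.998, -0.061, 0.0]
contact_force: [-0.9, -0.0, -1.8]
width: 0.0556
gripper_force: 64.4
```

Call:
carry_out(
  delta_pos=[
    [0, 0, 0],
    [0, 0, 0],
    [0, 0, 0],
    [0, 0, 0],
    [0, 0, -0.1],
    [0, 0, -0.2],
    [0, 0, -0.28],
    [0, 0.1, -0.28],
    [-0.1, 0.2, -0.28],
    [-0.15, 0.3, -0.28],
    [-0.15, 0.3, -0.28],
    [-0.15, 0.3, -0.28],
  ],
  turn=[
    [0, 0, 0],
    [0, 0, 0],
    [0, 0, 0],
    [0, 0, 0],
    [0, 0, 0],
    [0, 0, 0],
    [0, 0, 0],
    [0, 0, 0],
    [0, 0, 0],
    [0, 0, 0],
    [0, 0, 0],
    [0, 0, 0],
  ],
  claw=[-1, -1, -1, -1, -1, -1, -1, -1, -1, -1, -1, -1],
)

```text
clock: 52.6
position: [0.4764, -0.1429, 0.2464]
ee_rot: [-0.0, 0.998, -0.063, 0.0]
contact_force: [-0.0, -1.2, 0.6]
width: 0.0855
gripper_force: 0.0
```

Run:
```python
from h import *
print(rot()[1])
a=shot('top','t11.png');w=cloud(a)
k=np.hypot(w[...,0]-.5498,w[...,1]+.0323)<.045
q=w[k&(w[...,2]>.12)&(w[...,2]<.148)];print('stack',len(q),np.percentile(q[:,2],[10,50,90]).round(4),((q.min(0)+q.max(0))/2).round(4))
for n in('brush_grip','brush_tip','tray','oil_pot','bowl','chuck','gouge','oil_bottle'):print(n,[np.round(o['point'],3).tolist() for o in manip.place_of('top',n)][:1])
b=shot('scene','s11.png');w=cloud(b)
q=w[(np.hypot(w[...,0]-.5498,w[...,1]+.0323)<.036)&(w[...,2]>.13)&(w[...,2]<.146)];print('sc',len(q),np.percentile(q[:,2],[10,50,90]).round(4))
A=cv2.resize(cv2.imread('pics/t11.png')[110:290,100:460],(800,400));s=cv2.resize(cv2.imread('pics/s11.png')[190:290,210:370],(320,200))
cv2.imwrite('pics/f.png',np.vstack([A,np.hstack([s,np.zeros((200,480,3),np.uint8)])]))
```

```text
[ 0.47641277 -0.14290364  0.24638265]
stack 317 [0.1337 0.1387 0.1435] [ 0.5484 -0.0286  0.1352]
brush_grip [[0.512, 0.337, 0.007]]
brush_tip [[0.626, 0.322, 0.009]]
tray [[0.504, 0.34, 0.001]]
oil_pot [[0.444, 0.161, 0.001]]
bowl [[0.764, -0.012, -0.0]]
chuck [[0.756, -0.192, -0.002]]
gouge [[0.551, -0.033, 0.0]]
oil_bottle [[0.276, 0.355, -0.001]]
sc 278 [0.1336 0.1402 0.1423]
```

View pics/f.png

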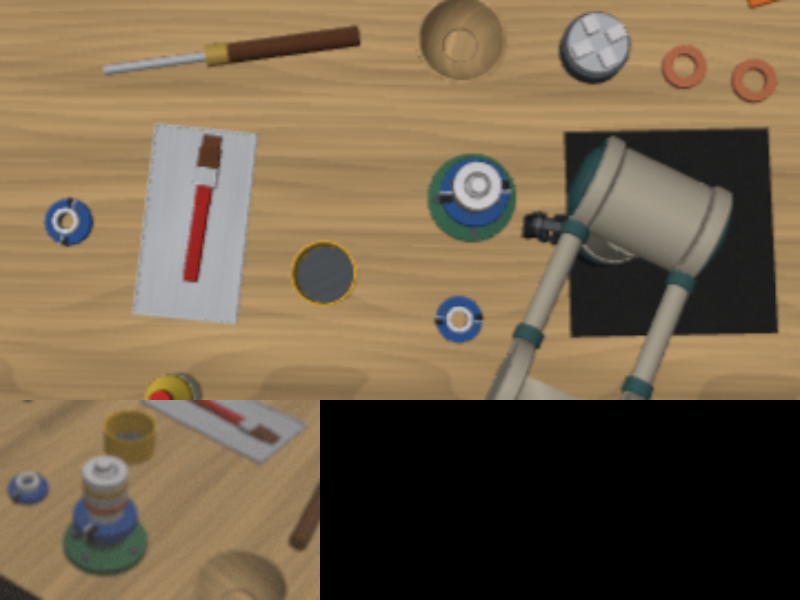

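The stack is complete on the spindle: top view (478,185), stack top at about 139–140 mm, all four collars in the scene crop (105,490). The brush is in the tray, the pot is upright and the bystanders haven't moved. Handing in.

```bash
python3 -c "
from rig import manip
print(manip.sign_off())"
```

```text
the job is handed in; nothing more can be done
None
```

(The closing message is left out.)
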